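# Raise the fume hood sash to the marked height

## Task

Open the soldering fume hood for work: with the fingertips beneath the blue lip, push the sliding window up until the top of the lip is level with the tip of the orange pointer on the right-hand post, then take the hand away and leave the window standing there. Do not pinch the lip, do not shift the pointer, and leave the things lying round the hood where they are.

Things in the scene. Friction and masses are not known exactly. Their poses are not given: they have to be found in the camera images.
- hood: Bench fume hood, fixed, 328 mm wide, 471 mm high: grey plinth 100 mm high, white chamber above, aluminium posts 34 mm wide at both sides of the front (y = +-147 mm, front faces at x = -17 mm). Origin on the bench under the middle of the window's plane; x points from the front into the hood, y left as seen from the front, z up. The plinth's front is at x = +15 mm: open space beneath the lip.
- sash (a joint): Rise of the sliding window, m: 0 fully down, grows as it goes straight up, stop at 0.18; starts at 0 to 0.03. Aluminium frame 250 mm wide, 160 mm high with a clear pane, in the plane x = 0 of the hood. Counterweights hidden in the posts balance it: 3 to 5 N move it up or down and it stays where it is left.
- lip_edge (a point): Middle of the lower front edge of the blue lip that sticks out level from the window's bottom rail towards the robot and moves with it. The lip is 210 mm wide (y) and 12 mm thick; this point is 50 mm in front of the window's plane, level with the flat underside, which is 105 mm above the bench when the window is down. Axes as the hood's.
- lip_top (a point): Top face of the blue lip at its right-hand end, next to the pointer; 12 mm above the lip's underside, 24 mm in front of the window's plane. The rules call the lip's lower 8 mm sash_c0 and its top sash_c1: pressing on the top and on its underside or front at once counts as pinching.
- pointer_tip (a point): Tip of the orange arrow on the black clamp on the right-hand post, 24 mm in front of the window's plane, 112 mm right of its middle, 7 mm from the lip's end as that passes; the clamp reaches 36 mm in front of the window's plane. It marks the height for the lip's top, 180 to 285 mm above the bench. Stiffly clamped, must not be moved.
- flux_bottle: Cream bottle with a red spout, 43 mm across, 130 mm high, upright left of the hood's front; origin at the centre of its underside. Bystander.
- reel: Solder reel with green flanges, 72 mm across, 66 mm high, upright, right of the hood's front; origin at the centre of its underside. Bystander.
- bin: Small yellow parts bin, 94 x 63 x 42 mm, to the right; origin at the centre of its underside. Bystander.
- nippers: Blue-handled nippers lying flat, 48 x 111 x 12 mm, near the bench's front edge, in front of the hood; origin at the centre of the underside. Bystander.
- tape: Roll of white tape lying flat, 91 mm across, 20 mm high, front left; origin at the centre of the underside. Bystander.

How it is judged:
On the way, in this order (a step that is already met when the one before it is completed fails the run):
1. fingers press against the lower part of the lip while the window has risen at least 15 mm from its start (contact force between the fingers and sash_c0 above 0.5 N and distance of lip_edge from where it was at the start of the episode above 0.015 m), for 0.1 s.
2. the top of the lip is level with the pointer, within 6 mm (z of lip_top in the frame of pointer_tip between -0.006 and 0.006 m), for 0.2 s.
At the end, for the whole second after the job is handed in: The window stands still with the top of its lip level with the pointer's tip, within 6 mm; the pointer is where it was (5 mm) (all of step 2 and velocity of joint sash between -0.003 and 0.003 m/s and distance of pointer_tip from where it was at the start of the episode below 0.005 m); the robot touches nothing.
It fails at once if the lip is pinched (pressed from above and below at once) (contact force between the fingers and sash_c0 above 1 N and contact force between the fingers and sash_c1 above 1 N).
It fails at once if the pointer is shifted by more than 5 mm (distance of pointer_tip from where it was at the start of the episode above 0.005 m).
It fails at once if a bystander is moved by more than 25 mm or lifted (distance of any of flux_bottle, reel, bin, nippers, tape from where it was at the start of the episode above 0.025 m).
It also fails if it takes over 45 s, if anything falls off the work surface, if the arm or the gripper's body presses on something with over 40 N, if the wrist force passes 120 N, or if a joint passes its speed limit or range.

## Robot

A 6-joint arm with a two-finger parallel gripper is mounted at the origin on a cart in front of the work surface, level with it; the furniture and walls round the work are solid. World frame = base frame: x ahead of the robot, y to its left, z up, the work surface at z = 0. Lengths are in m, angles in rad, forces in N, time in s.
With the tool pointing down it reaches from about 0.425 to 0.95 m from the base axis. Payload 3.5 kg.
Tool frame: the origin (TCP) lies at the very end of the fingers, on their centre line; the grasp point (between the pads) lies tcp_to_grasp behind it (tcp_to_grasp is the distance from the TCP to the grasp point, in m); z points along the fingers, y is the direction in which the jaws open and shut (so a half turn about z gives the same grasp; the last joint's range is limited). The gripper opens to 85 mm and grips with 20 to 120 N. Pads are 22 mm wide; open, the fingers measure 114 mm over their backs; the gripper's body (76 mm by 85 mm) begins 54 mm behind the grasp point. The pads swing forward as they close: fully open they stand 13 mm farther back than shut.
Start: joints at [0.959, 0.286, 1.577, -0, 1.279, -0.15], TCP at [0.301, 0.604, 0.196] pointing down, gripper open.
Joint ranges: [-2.77, 2.77], [-0.9, 2.22], [0.21, 2.48], [-1.53, 4.67], [0.24, 2.81], [-2.84, 2.84]. Speed limits (rad/s): [2.79, 2.79, 3.14, 3.14, 3.14, 3.14].

## Interface

Orientations are given as a 3x3 rotation matrix whose columns are the frame's x, y, z axes.
In Python, from bench import read_state, snapshot, job_done, recognise, tcp_to_grasp gives the robot as it stands. The module is installed in compiled form; this text tells all that it offers.
- The arm moves only by the tool drive_tool, never from a script. Its argument "moves" is a list of rows, each a list of 7 numbers: the turn, a rotation vector about the tool's x, y, z in rad, then the shift along the tool's x, y, z in mm, then the gripper's target within -1 to 1 (fully open at 1, half-way at 0, shut at -1). A call has 1 to 20 rows; each row shifts and turns the commanded pose from where the row before left it, along the tool's axes as they then stand; what a row does not reach is not made up. A row lasts 1/10 s, in which the tool goes at most 50 mm and 8.59 degrees, less where a joint would pass 70% of its speed; a pose out of reach is approached as far as the arm can. A call is refused whole if a number of a shift passes 50 or a number of a turn 0.15, either way. A call with a gripper value outside its range is refused whole. The fingers move at their own pace and stop on an object; "newtons" is the grip in N (left out, the last holds). Time passes only in rows, so rows that do not move let the fingers close. It gives the time, the measured TCP pose, the force and the opening at its end, in the units of the state.
- read_state(): the state, without advancing time (a new reading comes with each control period).
- snapshot(name): name is "side" or "top"; returns a dict with "frame" (384x512x3 uint8, red, green, blue), "z_map" (384x512 float32, m along the optical axis (not along the pixel's ray), 0 where there is no reading), "mtx" (3x3 intrinsics, pixels), "T" (4x4, takes a point from camera to world coordinates). Camera axes: x right, y down, z forward; pixel columns grow to the right and rows downward; lengths in m; the calibration is good to about 2 mm. A picture is of the moment at which its call begins.
- job_done(): hands the job in, once; it reports no verdict.
Trained networks look in a picture, given as the dict that the camera call returned (one of the last four; its "shot" number tells which), for a name from the list of things; names that differ only in an ending like _2 or _b are one class to them, and where a whole thing is asked for, a point or a joint stands for the part that bears it (a point fixed in the world has none). Each returns a list of dicts, best first, with "confidence" (0 to 1); they miss things now and then, are a little off and sometimes report something else, mostly with a low value. They report only what shows in the picture. A call takes as long as a camera call.
- recognise(query, picture): "at" ([x, y, z] in m, in the coordinates of the camera as it stood for that picture, good to about 4 mm: the middle of the surface that is visible of it).
The state is a dict: "time_s": time; "joints": joint angles; "joint_velocities": joint speeds; "tau": joint torques, N m; "position": TCP position; "tool_rot": TCP orientation; "contact_force": force on the tool from outside, world axes, zero at the start; "wrist_torque": the same for the moment, N m; "gripper_width": finger opening in m.
Only numpy, scipy, OpenCV 4.12 (cv2) and the standard library are available. Lean on these libraries where they do the work, as an engineer would, in place of code of your own. Each camera call takes 0.05 s, during which the arm holds its last target.

## Working session

There is one attempt and no reset: what is moved stays moved. The work goes in short steps, Python scripts to look and compute and a tool call to move; the robot and the scene stay as the last step left them, time stands still between calls to the robot, and variables do not carry over. Pictures are saved under pics/ and viewed, and the job is handed in when it is done.

Besides the shell and the picture viewer there is one more tool, called after "Emit:" in YAML: its name, and indented under it one key for each argument. drive_tool: Moves the arm, as the interface text tells. Its arguments: {"type":"object","properties":{"moves":{"type":"array","items":{"type":"array","items":{"type":"number"}}},"newtons":{"type":"number"}},"required":["moves"]}

```bash
mkdir -p pics; cat > h.py <<'E'
import numpy as np,cv2
from bench import *
def w(p,T): return T[:3,:3]@np.array(p)+T[:3,3]
def pix(s,u,v):
    z=s["z_map"][v,u];K=s["mtx"]
    return w([(u-K[0,2])*z/K[0,0],(v-K[1,2])*z/K[1,1],z],s["T"])
def save(s,n,crop=None,k=1):
    f=s["frame"][:,:,::-1]
    if crop: f=f[crop[1]:crop[3],crop[0]:crop[2]]
    cv2.imwrite("pics/"+n,cv2.resize(f,None,fx=k,fy=k,interpolation=cv2.INTER_CUBIC))
E
python3 - <<'E'
from h import *
np.set_printoptions(precision=4,suppress=True)
st=read_state();print(st["time_s"],st["position"],st["tool_rot"],st["gripper_width"],tcp_to_grasp)
for n in("side","top"):
    s=snapshot(n);save(s,n+"0.png",k=1.5);print(n,s["T"],s["mtx"])
    for q in["hood","sash","lip_edge","lip_top","pointer_tip","flux_bottle","reel","bin","nippers","tape"]:
        try:
            r=recognise(q,s);print(q,[(w(d["at"],s["T"]).round(4),round(d["confidence"],2)) for d in r[:2]])
        except Exception as e: print(q,e)
E
```

```text
0.0 [0.3003 0.6037 0.1946] [[-0.8952  0.4456 -0.0014]
 [ 0.4456  0.8952 -0.002 ]
 [ 0.0004 -0.0024 -1.    ]] 0.08567953546295916 0.0187
side [[-0.2362  0.4794 -0.8452  1.9219]
 [ 0.9717  0.113  -0.2075  0.3339]
 [-0.0039 -0.8703 -0.4926  0.9396]
 [ 0.      0.      0.      1.    ]] [[479.4599   0.     255.0558]
 [  0.     479.4599 185.6068]
 [  0.       0.       1.    ]]
hood [(array([0.806 , 0.07  , 0.2436]), 0.77)]
sash []
lip_edge []
lip_top []
pointer_tip []
flux_bottle []
reel []
bin []
nippers []
tape []
top [[-0.1262 -0.9098  0.3954  0.1662]
 [-0.992   0.1132 -0.0562  0.0695]
 [ 0.0064 -0.3993 -0.9168  1.0558]
 [ 0.      0.      0.      1.    ]] [[350.9435   0.     256.737 ]
 [  0.     350.9435 190.6485]
 [  0.       0.       1.    ]]
hood [(array([0.6408, 0.1243, 0.3084]), 0.63)]
sash [(array([0.6284, 0.1233, 0.1911]), 0.57), (array([0.4155, 0.2653, 0.0174]), 0.29)]
lip_edge [(array([0.6274, 0.1257, 0.1888]), 0.96)]
lip_top [(array([0.6259, 0.1241, 0.1904]), 0.98), (array([ 0.4392, -0.3636,  0.0181]), 0.56)]
pointer_tip [(array([ 0.5943, -0.0181,  0.2544]), 0.5)]
flux_bottle [(array([0.5021, 0.3612, 0.0659]), 0.75)]
reel [(array([0.6267, 0.123 , 0.1885]), 0.39)]
bin [(array([ 0.4402, -0.3626,  0.0182]), 0.65), (array([0.6423, 0.125 , 0.3108]), 0.4)]
nippers [(array([0.4295, 0.0953, 0.01  ]), 0.6), (array([0.5005, 0.3618, 0.0658]), 0.24)]
tape [(array([0.4163, 0.2666, 0.0177]), 0.64)]
```

View pics/top0.png

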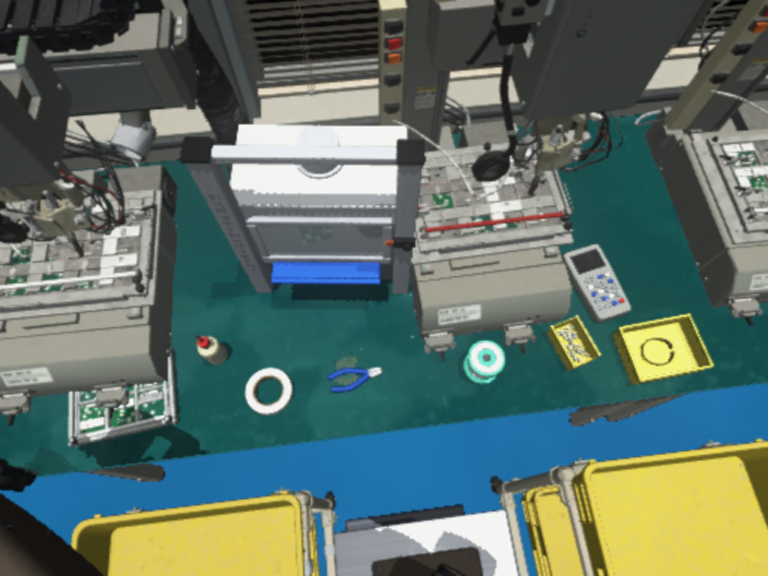

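View pics/side0.png

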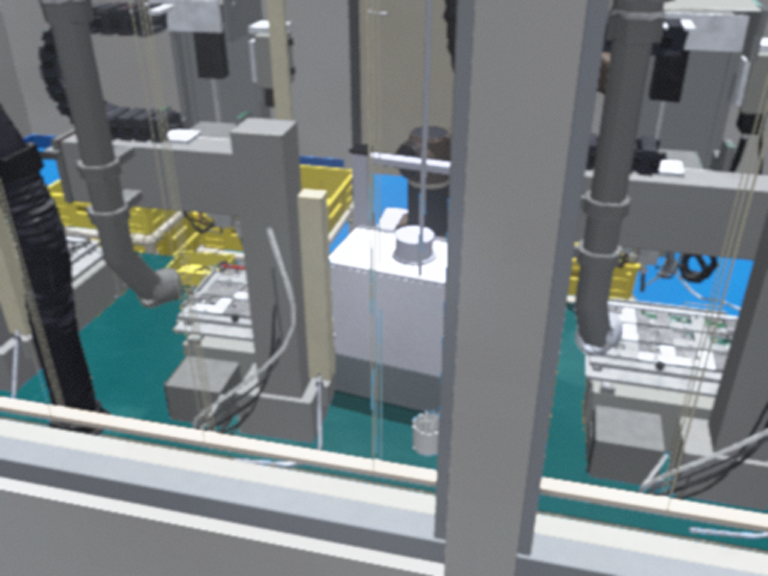

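The side camera looks in from behind and sees nothing of the front. The top view shows the blue lip at x 272–380, y 262–285 (at 1.5x) and the orange pointer at about (388, 242). I'll measure both with the depth map.

```bash
python3 - <<'E'
from h import *
np.set_printoptions(precision=4,suppress=True)
s=snapshot("top");save(s,"crop.png",(160,125,300,200),5.6)
np.savez("s0.npz",**{k:s[k] for k in("frame","z_map","mtx","T")})
f=s["frame"];hsv=cv2.cvtColor(f,cv2.COLOR_RGB2HSV)
v,u=np.mgrid[:384,:512]
K=s["mtx"];z=s["z_map"]
P=np.stack([(u-K[0,2])*z/K[0,0],(v-K[1,2])*z/K[1,1],z],-1)@s["T"][:3,:3].T+s["T"][:3,3]
m=(hsv[...,0]>105)&(hsv[...,0]<128)&(hsv[...,1]>150)&(v>165)&(v<200)&(u>170)&(u<265)&(z>0)
for r in range(170,195):
    i=m[r]
    if i.sum()>5: print(r,i.sum(),u[r][i].min(),u[r][i].max(),np.median(P[r][i],0),P[r][i][0],P[r][i][-1],f[r,220])
o=(hsv[...,0]<14)&(hsv[...,1]>150)&(v>150)&(v<175)&(u>245)&(u<285)
for a,b in zip(v[o],u[o]): print(b,a,P[a,b],f[a,b])
print("posts");
for uu,vv in((262,185),(264,190),(176,190),(172,180),(170,170)): print(P[vv,uu],f[vv,uu])
E
```

```text
175 71 182 252 [0.6248 0.1214 0.1384] [0.6368 0.222  0.1401] [0.6123 0.0207 0.1393] [ 56  96 193]
176 72 182 253 [0.6221 0.1204 0.1381] [0.6359 0.2229 0.1356] [0.6119 0.0178 0.1326] [ 52 103 213]
177 70 182 253 [0.6191 0.1235 0.1384] [0.631  0.2225 0.1389] [0.6087 0.0182 0.1326] [ 58 118 232]
178 73 181 253 [0.6161 0.1224 0.1377] [0.6324 0.2269 0.1305] [0.6046 0.0187 0.1345] [ 60 122 236]
179 73 181 253 [0.6125 0.1226 0.138 ] [0.627  0.2263 0.1349] [0.6032 0.0189 0.1306] [ 60 122 236]
180 73 181 253 [0.6094 0.1228 0.138 ] [0.6239 0.2265 0.1345] [0.5994 0.0194 0.132 ] [ 60 123 236]
181 73 181 253 [0.6063 0.1231 0.1384] [0.6192 0.2261 0.1375] [0.5982 0.0195 0.1276] [ 60 123 236]
182 73 181 253 [0.6031 0.1234 0.1382] [0.6162 0.2263 0.1371] [0.638  0.0149 0.0347] [ 60 124 236]
183 73 181 253 [0.6006 0.1238 0.1379] [0.6112 0.2258 0.141 ] [0.637  0.0151 0.0293] [ 61 124 236]
184 73 181 253 [0.5976 0.1241 0.1382] [0.6115 0.2271 0.1338] [0.6367 0.0151 0.0223] [ 58 118 231]
185 73 181 253 [0.5958 0.1244 0.1347] [0.6088 0.2274 0.1329] [0.6383 0.015  0.0108] [ 41  83 174]
186 73 181 253 [0.5917
[... 370 characters left out ...]
27  54 101]
284 153 [ 0.6454 -0.0748  0.1894] [149  59  56]
259 160 [0.5957 0.0038 0.2566] [160  94  65]
260 160 [0.5947 0.0013 0.2579] [156  88  58]
261 160 [ 0.5965 -0.0016  0.2539] [145  85  58]
257 161 [0.5949 0.0091 0.2538] [167  94  62]
258 161 [0.5948 0.0065 0.2535] [152  85  55]
259 161 [0.5947 0.0039 0.2531] [133  73  48]
260 161 [0.5938 0.0014 0.2542] [134  73  47]
261 161 [ 0.5942 -0.0013  0.2527] [149  80  50]
260 162 [0.5929 0.0015 0.2504] [106  60  42]
261 162 [ 0.5943 -0.0014  0.2471] [104  59  41]
posts
[ 0.6025 -0.0085  0.0826] [78 82 87]
[ 0.6006 -0.0153  0.0469] [86 90 94]
[0.6359 0.2588 0.0443] [81 85 91]
[0.6378 0.2566 0.1132] [81 85 91]
[0.6433 0.2506 0.1664] [61 64 68]
```

View pics/crop.png

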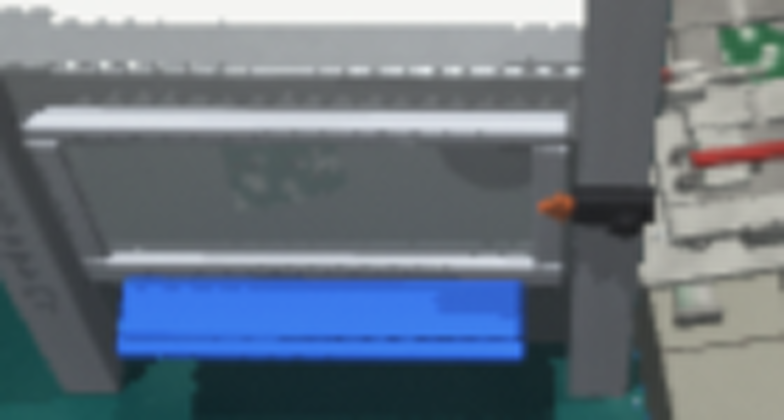

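Lip top is at about 0.138 (underside about 0.126), with its front edge centred near (0.587, 0.125). The pointer tip is at about (0.595, 0.010, 0.254). I'll lift and travel to the front of the hood, shutting the fingers on the way.

Emit:
drive_tool:
  moves:
    - [0, 0, 0, 0, 0, -45, -1]
    - [0, 0, 0, 0, 0, -45, -1]
    - [0, 0, 0, 0, 0, -45, -1]
    - [0, 0, 0, 0, 0, -45, -1]
    - [0, 0, 0, -33, -28, 0, -1]
    - [0, 0, 0, -33, -28, 0, -1]
    - [0, 0, 0, -33, -28, 0, -1]
    - [0, 0, 0, -33, -28, 0, -1]
    - [0, 0, 0, -33, -28, 0, -1]
    - [0, 0, 0, -33, -28, 0, -1]
    - [0, 0, 0, -33, -28, 0, -1]
    - [0, 0, 0, -33, -28, 0, -1]
    - [0, 0, 0, -33, -28, 0, -1]
    - [0, 0, 0, -33, -28, 0, -1]
    - [0, 0, 0, -33, -28, 0, -1]
    - [0, 0, 0, -33, -28, 0, -1]
  newtons: 20

```text
time_s: 2.75
position: [0.5059, 0.1254, 0.3764]
tool_rot: [[-0.895, 0.446, 0.001], [0.446, 0.895, 0.0], [-0.001, 0.001, -1.0]]
contact_force: [0.2, -0.0, -0.4]
gripper_width: 0.0001
```

Emit:
drive_tool:
  moves:
    - [0, 0, -0.12, 0, 0, 0, -1]
    - [0, 0, -0.12, 0, 0, 0, -1]
    - [0, 0, -0.12, 0, 0, 0, -1]
    - [0, 0, -0.1, 0, 0, 0, -1]
    - [0, -0.13, 0, 0, 0, 0, -1]
    - [0, -0.13, 0, 0, 0, 0, -1]
    - [0, -0.13, 0, 0, 0, 0, -1]
    - [0, -0.13, 0, 0, 0, 0, -1]
    - [0, -0.13, 0, 0, 0, 0, -1]
    - [0, -0.13, 0, 0, 0, 0, -1]
    - [0, 0, 0, 0, 0, 0, -1]

```text
time_s: 3.85
position: [0.5023, 0.1273, 0.3707]
tool_rot: [[-0.715, 0.001, 0.699], [0.0, 1.0, -0.001], [-0.699, -0.0, -0.715]]
contact_force: [0.6, -0.6, -0.6]
gripper_width: 0.0
```

```bash
python3 - <<'E'
from h import *
print(np.round(read_state()["joints"],3))
E
```

```text
[ 0.086 -0.625  2.204 -0.086  0.792 -1.448]
```

```bash
cat >> h.py <<'E'
from scipy.spatial.transform import Rotation as Ro
def turn(h,pitch=0):
    st=read_state();R=np.array(st["tool_rot"])
    z=np.array([np.cos(h)*np.cos(pitch),np.sin(h)*np.cos(pitch),np.sin(pitch)]);y=np.array([-np.sin(h),np.cos(h),0]);x=np.cross(y,z)
    return Ro.from_matrix(R.T@np.stack([x,y,z],1)).as_rotvec()
def rel(t):
    st=read_state();R=np.array(st["tool_rot"]);return R.T@(np.array(t)-st["position"])*1000
E
python3 - <<'E'
from h import *
t=turn(-.5,0);print(t,np.linalg.norm(t)); print(rel([.50,.17,.33]))
E
```

```text
[ 0.47196489 -0.77966454  0.19907927] 0.9328773807165598
[30.13872873 42.75301494 27.48239615]
```

Emit:
drive_tool:
  moves:
    - [0, 0, 0, 30, 43, 27, -1]
    - [0.059, -0.0975, 0.0249, 0, 0, 0, -1]
    - [0.059, -0.0975, 0.0249, 0, 0, 0, -1]
    - [0.059, -0.0975, 0.0249, 0, 0, 0, -1]
    - [0.059, -0.0975, 0.0249, 0, 0, 0, -1]
    - [0.059, -0.0975, 0.0249, 0, 0, 0, -1]
    - [0.059, -0.0975, 0.0249, 0, 0, 0, -1]
    - [0.059, -0.0975, 0.0249, 0, 0, 0, -1]
    - [0.059, -0.0975, 0.0249, 0, 0, 0, -1]
    - [0, 0, 0, 0, 0, 0, -1]

```text
time_s: 4.85
position: [0.4838, 0.1647, 0.3646]
tool_rot: [[-0.216, 0.434, 0.874], [0.055, 0.9, -0.433], [-0.975, -0.045, -0.219]]
contact_force: [0.6, -0.8, 0.4]
gripper_width: 0.0001
```

```bash
python3 - <<'E'
from h import *
print(np.round(read_state()["joints"],3), turn(-.5,0), rel([.53,.17,.25]))
E
```

```text
[ 0.612 -0.394  2.328 -1.526  1.031  0.247] [ 0.04502924 -0.21940685  0.05079131] [102.01260941  30.02955989  63.20507325]
```

```bash
cat > kin.py <<'E'
import numpy as np
from scipy.spatial.transform import Rotation as Ro
from scipy.optimize import least_squares
ry=lambda a:Ro.from_euler('y',a).as_matrix(); rz=lambda a:Ro.from_euler('z',a).as_matrix()
def fk(q,p,s4=1,full=False):
    d,z0,L2,L3,L6,a3,r0=p
    A=rz(q[0]);B=A@ry(q[1]);C=B@ry(q[2]);D=C@rz(s4*q[3]);E=D@ry(q[4]);F=E@rz(q[5]+np.pi/2)
    sh=A@[r0,d,z0];el=sh+B@[0,0,L2];wr=el+C@[a3,0,L3];t=wr+F@[0,0,L6]
    return (t,F,el,wr) if full else (t,F)
data=[([0.959,0.286,1.577,0,1.279,-0.15],[.3003,.6037,.1946]),
([0.086,-0.625,2.204,-0.086,0.792,-1.448],[0.5023,0.1273,0.3707]),
([0.612,-0.394,2.328,-1.526,1.031,0.247],[0.4838,0.1647,0.3646])]
P0=[.1,.22,.45,.5,.3,0,0]
E
python3 - <<'E'
from kin import *
np.set_printoptions(precision=3,suppress=True)
for s in(1,-1):
    f=lambda p:np.concatenate([fk(q,p,s)[0]-t for q,t in data]+[.001*(np.array(p)-P0)])
    r=least_squares(f,P0);print(s,r.x,r.fun[:9]*1000)
    for q,_ in data: print(fk(q,r.x,s)[1].tolist())
E
```

```text
1 [ 0.101  0.24   0.443  0.574  0.286  0.02  -0.002] [-0.276  0.148  0.498  0.016  0.067 -0.098  0.229 -0.299 -0.4  ]
[[-0.8952535692673327, 0.44555694583208516, -0.00023395487891657765], [0.44555700309676277, 0.8952535092336851, -0.00033346094728096585], [6.087308512763026e-05, -0.0004027723379745323, -0.999999917034452]]
[[-0.7148672417469202, 0.0012937430473130512, 0.6992590027350937], [0.0007555911014860585, 0.9999991338171331, -0.001077704537431006], [-0.6992597913216784, -0.00024206178999080136, -0.7148676000818976]]
[[-0.21664495880262852, 0.4341782508564487, 0.8743879049418751], [0.054360342789877523, 0.8996348785024981, -0.4332459330606144], [-0.9747358180333653, -0.046328521075360014, -0.2185034397390474]]
-1 [ 0.041  0.327  0.156  0.222 -0.087  0.171  0.449] [  43.4    -43.264  141.332   10.25   -47.795  -27.823  -58.963   91.633
 -113.509]
[[-0.8952535692673327, 0.44555694583208516, -0.00023395487891657765], [0.44555700309676277, 0.8952535092336851, -0.00033346094728096585], [6.087308512763026e-05, -0.0004027723379745323, -0.999999917034452]]
[[-0.7249818682097182, 0.003956784639607721, 0.6887565859013344], [0.120087110757511, 0.985393528545437, 0.12074220360207691], [-0.6782185315936594, 0.1702466967552906, -0.7148676000818976]]
[[0.49095887127262156, 0.864177068749821, -0.11026051226835648], [0.24428251345864083, -0.01507273571070955, 0.9695869565214478], [0.8362328864240164, -0.5029620328465778, -0.2185034397390474]]
```

```bash
cat >> kin.py <<'E'
P=[ 0.101,0.24,0.443,0.574,0.286,0.02,-0.002]
f_=lambda p:np.concatenate([fk(q,p,1)[0]-t for q,t in data]+[.001*(np.array(p)-P0)])
P=least_squares(f_,P0).x
lo=np.array([-2.77,-.9,.21,-1.53,.24,-2.84]);hi=np.array([2.77,2.22,2.48,4.67,2.81,2.84])
def Rt(h,pitch,roll=0):
    z=np.array([np.cos(h)*np.cos(pitch),np.sin(h)*np.cos(pitch),np.sin(pitch)]);y=np.array([-np.sin(h),np.cos(h),0]);x=np.cross(y,z)
    return np.stack([x,y,z],1)@rz(roll)
def ik(t,R,seeds):
    best=[]
    for s in seeds:
        def f(q):
            a,F=fk(q,P);return np.concatenate([(a-t)*5,Ro.from_matrix(F.T@R).as_rotvec()])
        r=least_squares(f,np.clip(s,lo+.01,hi-.01),bounds=(lo+.03,hi-.03),max_nfev=60)
        if r.cost<1e-5 and not any(np.linalg.norm(r.x-b)<.1 for b in best): best.append(r.x)
    return best
E
cat > search.py <<'E'
from kin import *
np.set_printoptions(precision=2,suppress=True)
rng=np.random.default_rng(0)
seeds=[np.array([j1,j2,2.2,j4,.8,j6]) for j1 in(-.3,.5) for j2 in(-.4,.2) for j4 in(0,1.7,3.2,4.4) for j6 in(-1.5,0,1.5)]
e=np.array([.587,.125,0]);hx=np.array([.992,-.125,0])
for h in(-1.0,-.7,-.4,-.125,.2,.5):
  for p in(0.,-.3,-.6,.2):
    ok=[]
    for off,z in((-.03,.095),(.03,.095),(.03,.22)):
        t=e+hx*off+[0,0,z]
        s=ik(t,Rt(h,p),seeds[::2]);ok.append(s)
    print(h,p,[[tuple(np.round(q,2)) + (round(fk(q,P,full=True)[3][2],2),) for q in s] for s in ok] if all(ok) else [len(o) for o in ok])
E
python3 search.py | sed 's/np.float64//g'
```

```text
-1.0 0.0 [0, 0, 0]
-1.0 -0.3 [[((0.53), (0.45), (2.01), (-1.41), (1.31), (0.87), (0.18))], [((0.47), (0.51), (1.91), (-1.45), (1.28), (0.82), (0.18))], [((0.47), (0.3), (1.91), (-1.39), (1.31), (0.6), (0.3))]]
-1.0 -0.6 [[((0.46), (0.29), (2.03), (-1.17), (1.1), (0.62), (0.26))], [((0.4), (0.37), (1.92), (-1.18), (1.07), (0.58), (0.26))], [((0.4), (0.19), (1.88), (-1.09), (1.17), (0.35), (0.38))]]
-1.0 0.2 [[((0.54), (0.76), (1.93), (4.6), (1.74), (1.11), (0.04))], [((0.48), (0.8), (1.83), (4.54), (1.7), (1.06), (0.04))], [((0.48), (0.55), (1.91), (4.52), (1.67), (0.88), (0.16))]]
-0.7 0.0 [[((0.52), (0.53), (2.17), (4.4), (1.42), (1.15), (0.1))], [((0.45), (0.58), (2.08), (4.34), (1.38), (1.12), (0.1))], [((0.45), (0.3), (2.12), (4.39), (1.3), (0.89), (0.22))]]
-0.7 -0.3 [1, 1, 0]
-0.7 -0.6 [[((0.42), (0.16), (2.2), (-1.38), (0.86), (0.58), (0.26))], [((0.36), (0.25), (2.09), (-1.4), (0.82), (0.54), (0.26))], [((0.36), (0.04), (2.05), (-1.19), (0.89), (0.22), (0.38))]]
-0.7 0.2 [[((0.51), (0.68), (2.12), (4.31), (1.64), (1.25), (0.04))], [((0.44), (0.71), (2.03), (4.24), (1.59), (1.
[... 708 characters left out ...]
))], [((0.33), (0.65), (2.2), (3.85), (1.55), (1.37), (0.04))], [((0.33), (0.3), (2.29), (3.88), (1.36), (1.2), (0.16))]]
-0.125 0.0 [0, 1, 1]
-0.125 -0.3 [0, 1, 1]
-0.125 -0.6 [0, 1, 0]
-0.125 0.2 [[((0.21), (0.59), (2.41), (3.47), (1.63), (1.52), (0.04))], [((0.16), (0.61), (2.31), (3.42), (1.56), (1.51), (0.04))], [((0.16), (0.22), (2.41), (3.43), (1.28), (1.43), (0.16))]]
0.2 0.0 [0, 1, 0]
0.2 -0.3 [0, 0, 0]
0.2 -0.6 [0, 1, 0]
0.2 0.2 [0, 1, 0]
0.5 0.0 [0, 1, 1]
0.5 -0.3 [0, 1, 1]
0.5 -0.6 [0, 1, 0]
0.5 0.2 [[((-0.35), (0.58), (2.43), (2.31), (1.69), (1.67), (0.04))], [((-0.31), (0.61), (2.31), (2.35), (1.62), (1.73), (0.04))], [((-0.31), (0.21), (2.41), (2.34), (1.41), (1.94), (0.16))]]
```

```bash
cat > path.py <<'E'
from kin import *
np.set_printoptions(precision=2,suppress=True)
for h,p in((-.7,-.6),(-.7,-.5),(-.8,-.5),(-.8,-.6),(-.8,-.4)):
    q=np.array([0.612,-0.394,2.328,-1.5,1.031,0.247]);E=np.array([.589,.14]);d=np.array([np.cos(h),np.sin(h)])
    I=E+.02*d;O=E-.05*d
    print(h,p)
    for t in([.5,.2,.35],[*O,.25],[*O,.085],[*I,.085],[*I,.15],[*I,.21]):
        s=ik(np.array(t),Rt(h,p),[q])
        if s: q=s[0]
        print(np.round(t,3),q if s else None)
E
python3 path.py
```

```text
-0.7 -0.6
[0.5  0.2  0.35] [ 0.62 -0.19  2.02 -1.02  1.22  0.08]
[0.55 0.17 0.25] [ 0.51 -0.05  2.08 -1.12  1.04  0.22]
[0.55 0.17 0.09] [ 0.51  0.22  2.15 -1.34  0.92  0.61]
[0.6  0.13 0.09] [ 0.38  0.25  2.11 -1.41  0.83  0.57]
[0.6  0.13 0.15] [ 0.38  0.13  2.1  -1.29  0.86  0.4 ]
[0.6  0.13 0.21] [ 0.38  0.04  2.07 -1.2   0.9   0.25]
-0.7 -0.5
[0.5  0.2  0.35] [ 0.65 -0.17  2.04 -1.13  1.24  0.17]
[0.55 0.17 0.25] [ 0.54 -0.02  2.1  -1.24  1.07  0.34]
[0.55 0.17 0.09] [ 0.54  0.27  2.15 -1.45  0.99  0.73]
[0.6  0.13 0.09] None
[0.6  0.13 0.15] [ 0.41  0.17  2.12 -1.44  0.91  0.55]
[0.6  0.13 0.21] [ 0.41  0.07  2.09 -1.34  0.94  0.39]
-0.8 -0.5
[0.5  0.2  0.35] [ 0.66 -0.11  1.99 -1.12  1.33  0.22]
[0.55 0.18 0.25] [ 0.56  0.05  2.03 -1.2   1.16  0.38]
[0.55 0.18 0.09] [ 0.56  0.32  2.08 -1.36  1.07  0.72]
[0.6  0.13 0.09] [ 0.43  0.33  2.07 -1.44  0.98  0.7 ]
[0.6  0.13 0.15] [ 0.43  0.21  2.06 -1.36  1.    0.55]
[0.6  0.13 0.21] [ 0.43  0.11  2.04 -1.29  1.03  0.42]
-0.8 -0.6
[0.5  0.2  0.35] [ 0.63 -0.13  1.97 -1.01  1.31  0.14]
[0.55 0.18 0.25] [ 0.53  0.02  2.01 -1.09  1.13  0.27]
[0.55 0.18 0.09] [ 0.53  0.28  2.08 -1.26  1.    0.62]
[0.6  0.13 0.09] [ 0.4   0.29  2.06 -1.33  0.91  0.58]
[0.6  0.13 0.15] [ 0.4   0.18  2.05 -1.24  0.95  0.43]
[0.6  0.13 0.21] [ 0.4   0.08  2.02 -1.16  0.99  0.3 ]
-0.8 -0.4
[0.5  0.2  0.35] [ 0.68 -0.08  2.01 -1.22  1.36  0.3 ]
[0.55 0.18 0.25] [ 0.58  0.08  2.05 -1.31  1.21  0.47]
[0.55 0.18 0.09] [ 0.58  0.38  2.08 -1.45  1.15  0.82]
[0.6  0.13 0.09] None
[0.6  0.13 0.15] [ 0.45  0.26  2.07 -1.47  1.07  0.66]
[0.6  0.13 0.21] [ 0.45  0.15  2.06 -1.41  1.09  0.53]
```

```bash
python3 - <<'E'
from h import *
print(turn(-.7,-.6)); 
from kin import Rt
st=read_state();R=Rt(-.7,-.6);print(R.T@(np.array([.55,.172,.25])-st["position"])*1000)
E
```

```text
[0.21271614 0.38299668 0.14213567]
[ 68.63885794  48.23281523 102.66504298]
```

Emit:
drive_tool:
  moves:
    - [0.0532, 0.0957, 0.0355, 0, 0, 0, -1]
    - [0.0532, 0.0957, 0.0355, 0, 0, 0, -1]
    - [0.0532, 0.0957, 0.0355, 0, 0, 0, -1]
    - [0.0532, 0.0957, 0.0355, 0, 0, 0, -1]
    - [0, 0, 0, 17, 12, 25, -1]
    - [0, 0, 0, 17, 12, 25, -1]
    - [0, 0, 0, 17, 12, 25, -1]
    - [0, 0, 0, 17, 12, 25, -1]
    - [0, 0, 0, 0, 0, 0, -1]

```text
time_s: 5.75
position: [0.5477, 0.169, 0.2452]
tool_rot: [[-0.438, 0.647, 0.624], [0.363, 0.763, -0.535], [-0.822, -0.008, -0.569]]
contact_force: [-0.1, -0.3, 0.2]
gripper_width: 0.0
```

```bash
python3 - <<'E'
from h import *
print(np.round(read_state()["joints"],3), turn(-.7,-.6), rel([.551,.172,.085]))
E
```

```text
[ 0.508 -0.051  2.088 -1.113  1.035  0.217] [-0.0074     -0.00512687  0.00472423] [131.37486086   5.68189975  91.58762772]
```

Emit:
drive_tool:
  moves:
    - [0, 0, 0, 33, 1.4, 23, -1]
    - [0, 0, 0, 33, 1.4, 23, -1]
    - [0, 0, 0, 33, 1.4, 23, -1]
    - [0, 0, 0, 32, 1.4, 23, -1]
    - [0, 0, 0, 0, 0, 0, -1]

```text
time_s: 6.25
position: [0.55, 0.1719, 0.085]
tool_rot: [[-0.44, 0.646, 0.624], [0.361, 0.763, -0.536], [-0.822, -0.01, -0.569]]
contact_force: [-0.3, 0.3, 0.4]
gripper_width: -0.0004
```

```bash
python3 - <<'E'
from h import *
s=snapshot("top");save(s,"pre.png",(110,110,310,250),4)
print(np.round(read_state()["joints"],3), rel([.604,.127,.085]))
E
```

```text
[ 0.511  0.222  2.142 -1.326  0.922  0.593] [-36.28603314  -1.22555878  59.37787201]
```

View pics/pre.png

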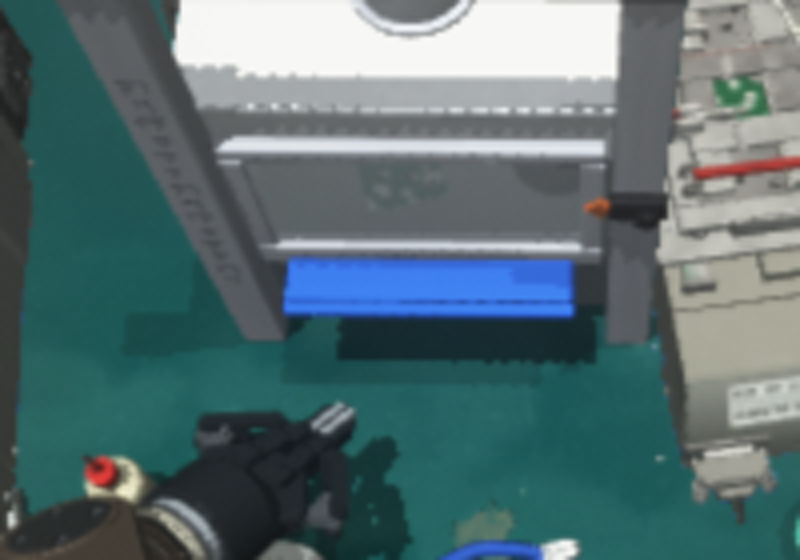

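```bash
python3 - <<'E'
from h import *
np.set_printoptions(precision=1,suppress=True)
s=snapshot("top");st=read_state();R=np.array(st["tool_rot"])
for x,y in((345,408),(330,415),(250,415),(275,418),(210,420),(220,440),(320,515),(340,470),(270,440)):
    p=pix(s,110+x//4,110+y//4);print(x,y,p*1000,R.T@(p-st["position"])*1000)
E
```

```text
345 408 [524.7 190.7 122.1] [ -6.8  -5.4 -44.3]
330 415 [520.6 201.1 128.7] [ -6.8  -0.2 -56.2]
250 415 [516.3 250.8 157.6] [ -10.6   35.  -101.7]
275 418 [514.7 236.3 149.1] [ -8.2  22.9 -90.2]
210 420 [509.  274.8 170.3] [  -9.2   48.6 -126.3]
220 440 [492.8 266.6 173. ] [  -7.5   31.9 -133.6]
320 515 [437.4 204.5 167.2] [  -1.3  -51.3 -132.2]
340 470 [470.  191.7 154.2] [ -9.4 -40.  -97.4]
270 440 [490.5 236.  168.6] [ -14.     7.1 -116.3]
```

```bash
python3 - <<'E'
from h import *
np.set_printoptions(precision=1,suppress=True)
s=snapshot("top");st=read_state();R=np.array(st["tool_rot"])
def proj(p):
    c=s["T"][:3,:3].T@(np.array(p)-s["T"][:3,3]);c=s["mtx"]@c;return c[:2]/c[2]
for k in(0,-20,-40,-60,-100): print(k,(proj(np.array(st["position"])+R@[-11,0,k])if 0 else proj(np.array(st["position"])+R@[0,0,k/1000]))*1,(proj(np.array(st["position"])+R@[0,0,k/1000])-110)*4)
for v in range(205,222):
    print(v,[int(s["z_map"][v,u]*1000) for u in range(178,206)])
E
```

```text
0 [202.5 205.4] [370.2 381.8]
-20 [198.6 208.5] [354.5 394. ]
-40 [194.6 211.7] [338.3 406.7]
-60 [190.4 214.9] [321.5 419.8]
-100 [181.6 221.8] [286.4 447.3]
205 [1130, 1127, 1130, 1128, 1131, 1128, 1130, 1129, 1125, 1129, 1127, 1131, 1128, 1129, 1133, 1127, 1129, 1132, 1129, 1127, 1132, 1127, 1134, 1128, 1132, 1130, 1128, 1129]
206 [1123, 1123, 1130, 1123, 1132, 1133, 1131, 1128, 1127, 1130, 1127, 1130, 1128, 1133, 1129, 1127, 1128, 1130, 1126, 1129, 1127, 1128, 0, 1128, 1127, 1130, 1131, 1128]
207 [1126, 1125, 1131, 1128, 1127, 1127, 1126, 1125, 1126, 1126, 1128, 1127, 1126, 1124, 1127, 1127, 1127, 1127, 1126, 1128, 1125, 1122, 1129, 1129, 1131, 1125, 1124, 1130]
208 [1126, 1125, 1123, 1123, 1125, 0, 1127, 1126, 1122, 1123, 1124, 1124, 1125, 1126, 1125, 1126, 1127, 1125, 1126, 1124, 1128, 1127, 1120, 1124, 1126, 1126, 1131, 1127]
209 [1121, 1119, 1120, 1123, 1124, 1123, 1124, 1123, 1122, 1123, 1122, 1123, 1121, 996, 1124, 993, 992, 1125, 1127, 1129, 1128, 1122, 1129, 1127, 1124, 1124, 1124, 1121]
210 [1123, 1120, 1123, 1121, 1123, 1124, 1123, 1123, 1125, 1122, 1120, 987, 990, 983,
[... 1092 characters left out ...]
970, 973, 976, 986, 990, 1115, 1111, 1112, 1118, 1113, 1116, 1110, 1111, 1109]
218 [937, 937, 938, 944, 947, 951, 962, 964, 951, 954, 954, 957, 956, 971, 965, 976, 982, 986, 1112, 1108, 1111, 1108, 1110, 1111, 1109, 1111, 1111, 1112]
219 [935, 933, 943, 947, 964, 966, 961, 948, 948, 949, 950, 952, 954, 963, 969, 978, 986, 1112, 1110, 1110, 1111, 1108, 1108, 1110, 1110, 1110, 1108, 1106]
220 [934, 941, 944, 965, 964, 937, 934, 938, 949, 945, 948, 949, 959, 958, 975, 979, 1109, 1107, 1109, 1110, 1107, 1109, 1112, 1114, 1109, 1109, 1109, 1108]
221 [934, 940, 948, 969, 932, 933, 934, 933, 937, 937, 947, 954, 955, 947, 948, 0, 951, 1109, 1106, 1105, 1106, 1108, 1107, 1108, 1108, 1108, 1105, 1105]
```

```bash
python3 - <<'E'
from h import *
np.set_printoptions(precision=1,suppress=True)
s=snapshot("top");st=read_state();R=np.array(st["tool_rot"])
v,u=np.mgrid[:384,:512];K=s["mtx"];z=s["z_map"]
Pw=np.stack([(u-K[0,2])*z/K[0,0],(v-K[1,2])*z/K[1,1],z],-1)@s["T"][:3,:3].T+s["T"][:3,3]
m=(z>0)&(Pw[...,2]>.03)&(np.linalg.norm(Pw-st["position"],axis=-1)<.35)
Q=((Pw[m]-st["position"])@R)*1000
Q=Q[(abs(Q[:,1])<80)&(abs(Q[:,0])<90)]
for a in range(-250,40,10):
    b=Q[(Q[:,2]>=a)&(Q[:,2]<a+10)]
    if len(b): print(a,len(b),"x",b[:,0].min(),b[:,0].max(),"y",b[:,1].min(),b[:,1].max())
E
```

```text
-250 100 x -51.57206874550644 19.601000867009585 y -34.63664790016939 30.170783937735223
-240 102 x -36.11455870836173 10.489845382948333 y -34.173311902573296 21.569032074448497
-230 81 x -34.60495174441035 9.654587539090073 y -34.395059169310315 26.901302752371837
-220 122 x -37.891006435690784 19.834975526376763 y -37.73981435954272 35.31510145715413
-210 133 x -38.481155334116835 26.0819241197293 y -38.11017758177725 29.288784116732224
-200 106 x -39.00723482717561 13.945819266542015 y -37.296626978274276 32.32110380187059
-190 94 x -37.989171888480406 5.087813943106097 y -37.82983195943819 29.536278318107627
-180 92 x -39.084578383557314 11.918060223848668 y -37.25585718844575 31.078478213726065
-170 41 x -36.752903577047014 9.763010229894073 y -37.116304608498595 24.87004592476727
-160 37 x -12.172910682821033 7.058808262588442 y -39.911540945171915 39.638971397161974
-150 95 x -20.96237854197717 7.825918672582994 y -42.84529069827759 39.148238525851205
-140 131 x -20.333148776729487 12.134347336545293 y -59.03591517600872 59.334423909177694
-130 137 x -17.96963908912301 14.384
[... 736 characters left out ...]
 14.704484059514975
-40 2 x -7.94614562165453 -5.060054931910327 y -6.162313416510863 7.644475672036542
-30 2 x -35.185056066063545 -31.67532946991531 y 70.15703411793683 70.76881921843336
-20 45 x -48.485026682736695 -29.43963675382632 y 49.03555581713934 78.53532031481848
-10 72 x -58.800499671491565 -36.815077232155105 y 28.310984131299392 79.5353877652989
0 110 x -89.58461072815712 -46.873113358609004 y 7.184544828589226 79.96208051718456
10 144 x -89.45373757874921 -51.65385214289068 y -4.10512037530908 79.3356845264022
20 147 x -89.5534850140274 -59.23150745205352 y -25.089001206822566 66.586586475338
30 134 x -89.44362269195639 -65.97618105712156 y -45.89488131602133 46.96880040975179
```

```bash
python3 - <<'E'
from kin import *
from h import rel,read_state
np.set_printoptions(precision=3,suppress=True)
q=np.array(read_state()["joints"])
for h,p in((-.71,-.605),(-.75,-.605),(-.71,-.65)):
  for t in([.55,.172,.056],[.624,.110,.056],[.624,.110,.1],[.624,.110,.185]):
    s=ik(np.array(t),Rt(h,p),[q]);print(t,s)
print(rel([.55,.172,.056]),rel([.624,.110,.056]))
E
```

```text
[0.55, 0.172, 0.056] [array([ 0.512,  0.285,  2.142, -1.366,  0.91 ,  0.676])]
[0.624, 0.11, 0.056] [array([ 0.336,  0.326,  2.086, -1.47 ,  0.797,  0.633])]
[0.624, 0.11, 0.1] [array([ 0.336,  0.24 ,  2.086, -1.388,  0.81 ,  0.514])]
[0.624, 0.11, 0.185] [array([ 0.336,  0.096,  2.06 , -1.237,  0.853,  0.292])]
[0.55, 0.172, 0.056] [array([ 0.518,  0.301,  2.12 , -1.332,  0.941,  0.678])]
[0.624, 0.11, 0.056] [array([ 0.345,  0.342,  2.064, -1.432,  0.831,  0.63 ])]
[0.624, 0.11, 0.1] [array([ 0.345,  0.257,  2.064, -1.357,  0.846,  0.518])]
[0.624, 0.11, 0.185] [array([ 0.345,  0.115,  2.039, -1.22 ,  0.892,  0.307])]
[0.55, 0.172, 0.056] [array([ 0.497,  0.265,  2.14 , -1.312,  0.878,  0.617])]
[0.624, 0.11, 0.056] [array([ 0.324,  0.31 ,  2.08 , -1.404,  0.766,  0.563])]
[0.624, 0.11, 0.1] [array([ 0.324,  0.226,  2.078, -1.318,  0.784,  0.443])]
[0.624, 0.11, 0.185] [array([ 0.324,  0.086,  2.049, -1.165,  0.84 ,  0.222])]
[32.021 -4.876 19.883] [-22.351  -4.516  99.655]
```

The depth cloud puts the real fingertips about 42 mm short of the reported TCP along the tool axis. The lateral alignment is good. I'll position the hand by the camera-measured tip: go down first, then in under the lip.

Emit:
drive_tool:
  moves:
    - [0, 0, 0, 16, -2.5, 10, -1]
    - [0, 0, 0, 16, -2.5, 10, -1]
    - [0, 0, 0, -9, 0, 13, -1]
    - [0, 0, 0, -9, 0, 13, -1]
    - [0, 0, 0, -9, 0, 13, -1]
    - [0, 0, 0, -9, 0, 13, -1]
    - [0, 0, 0, -9, 0, 13, -1]
    - [0, 0, 0, -9, 0, 14, -1]
    - [0, 0, 0, 0, 0, 0, -1]

```text
time_s: 7.35
position: [0.6224, 0.1074, 0.0526]
tool_rot: [[-0.431, 0.647, 0.629], [0.365, 0.762, -0.534], [-0.825, -0.0, -0.565]]
contact_force: [0.3, -0.1, -0.9]
gripper_width: 0.0001
```

```bash
python3 - <<'E'
from h import *
s=snapshot("top");save(s,"in.png",(110,110,310,250),4)
print(np.round(read_state()["joints"],3), read_state()["position"],read_state()["contact_force"])
E
```

```text
[ 0.333  0.331  2.097 -1.497  0.792  0.657] [0.62143391 0.10795891 0.05193008] [-0.82981507 -0.12773924  0.44360105]
```

View pics/in.png

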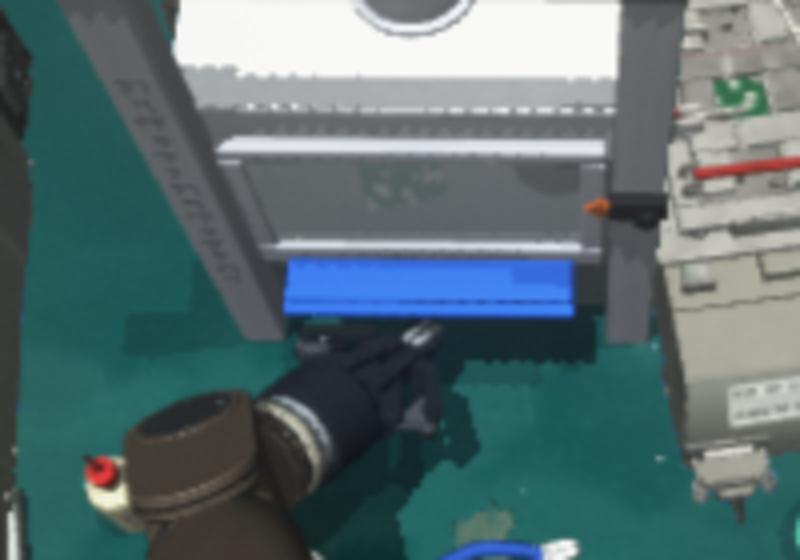

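```bash
cat > cl.py <<'E'
from h import *
def cloud():
    s=snapshot("top");st=read_state();R=np.array(st["tool_rot"])
    v,u=np.mgrid[:384,:512];K=s["mtx"];z=s["z_map"]
    Pw=np.stack([(u-K[0,2])*z/K[0,0],(v-K[1,2])*z/K[1,1],z],-1)@s["T"][:3,:3].T+s["T"][:3,3]
    hsv=cv2.cvtColor(s["frame"],cv2.COLOR_RGB2HSV)
    blue=(hsv[...,0]>105)&(hsv[...,0]<128)&(hsv[...,1]>150)&(u>170)&(u<265)&(z>0)&(Pw[...,2]>.1)&(v<195)
    return s,st,R,Pw,u,v,blue
E
python3 - <<'E'
from cl import *
np.set_printoptions(precision=1,suppress=True)
s,st,R,Pw,u,v,blue=cloud()
hx=np.array([.992,-.125,0]);hy=np.array([.125,.992,0]);o=np.array([.587,.125,0])
H=np.stack([(Pw-o)@hx,(Pw-o)@hy,Pw[...,2]],-1)*1000
b=H[blue];print("lip x",np.percentile(b[:,0],[1,5,95]),"y",np.percentile(b[:,1],[1,99]))
for a in range(-100,101,25):
    c=b[abs(b[:,1]-a)<12.5]; print(a,np.percentile(c[:,0],2))
m=(s["z_map"]>0)&(H[...,2]>50)&(H[...,0]<12)&(H[...,0]>-120)&(abs(H[...,1])<120)&~blue&(v>188)
h=H[m]
for a in range(-60,12,6):
    c=h[(h[:,0]>=a)&(h[:,0]<a+6)]
    if len(c): print(a,len(c),c.min(0),c.max(0))
i=np.argsort(-h[:,0])[:12];print(h[i])
E
```

```text
lip x [-1.1 -0.  38.3] y [-100.4  103.3]
-100 -0.9439623216133871
-75 -0.675444406739729
-50 -0.6454598860718098
-25 -1.1000338533679368
0 -0.23047330471896216
25 -0.5677384357817352
50 0.2031025649022767
75 -0.9216958976019238
100 -0.3244580363860663
-60 43 [-59.7  -7.  101.1] [-54.1  85.9 180. ]
-54 33 [-54.   -6.4 100.8] [-48.   72.6 172.2]
-48 42 [-47.9  -3.   98.8] [-42.2  83.5 149.9]
-42 54 [-42.   -2.6  95.1] [-36.2  87.3 147.4]
-36 51 [-36.   -2.4  96.5] [-30.   90.3 141. ]
-30 37 [-29.9   4.3 102.4] [-24.2  98.8 132.9]
-24 50 [-23.4   8.1 101.3] [-18.2  98.9 137.2]
-18 56 [-17.8   3.4  79.4] [-12.1  93.9 135. ]
-12 58 [-11.9   1.1  79.3] [ -6.1  91.8 129.4]
-6 30 [-6.  -1.3 82.2] [ -0.3  73.1 123.6]
0 17 [ 0.3 -1.1 81.9] [  5.5  55.4 109.1]
6 11 [ 6.  -1.  79.6] [10.3 20.2 89.9]
[[10.3 20.2 86.3]
 [ 9.9 17.1 87.1]
 [ 9.7  5.  87.6]
 [ 9.2  1.9 88.8]
 [ 8.8  7.8 89.7]
 [ 8.8 13.8 89.7]
 [ 8.7 10.7 89.9]
 [ 7.3  8.1 85.7]
 [ 7.1 -1.  86.1]
 [ 6.6 -0.4 79.6]
 [ 6.   4.8 88.6]
 [ 5.5 13.6 89.8]]
```

The tip is about 10 mm under the lip, but the left finger linkage (hood y ≈ +55…+90) is also at the lip's edge and would touch first. I'll back out, roll the hand 90° so the linkages sit above and below, and go in again.

Emit:
drive_tool:
  moves:
    - [0, 0, 0, 9, 0, -13, -1]
    - [0, 0, 0, 9, 0, -13, -1]
    - [0, 0, 0, 9, 0, -13, -1]
    - [0, 0, 0, 9, 0, -13, -1]
    - [0, 0, 0, 9, 0, -13, -1]
    - [0, 0, -0.145, 0, 0, 0, -1]
    - [0, 0, -0.145, 0, 0, 0, -1]
    - [0, 0, -0.145, 0, 0, 0, -1]
    - [0, 0, -0.145, 0, 0, 0, -1]
    - [0, 0, -0.145, 0, 0, 0, -1]
    - [0, 0, -0.145, 0, 0, 0, -1]
    - [0, 0, -0.145, 0, 0, 0, -1]
    - [0, 0, -0.145, 0, 0, 0, -1]
    - [0, 0, -0.145, 0, 0, 0, -1]
    - [0, 0, -0.145, 0, 0, 0, -1]
    - [0, 0, -0.12, 0, 0, 0, -1]
    - [0, 0, 0, 0, 0, 0, -1]

```text
time_s: 9.15
position: [0.5594, 0.1611, 0.0514]
tool_rot: [[-0.645, -0.433, 0.63], [-0.765, 0.364, -0.532], [0.001, -0.825, -0.566]]
contact_force: [0.8, 1.0, -0.5]
gripper_width: -0.0
```

```bash
cat > hp.py <<'E'
from cl import *
np.set_printoptions(precision=1,suppress=True)
hx=np.array([.992,-.125,0]);hy=np.array([.125,.992,0]);o=np.array([.587,.125,0])
def rep(name):
    s,st,R,Pw,u,v,blue=cloud();save(s,name,(110,110,310,250),4)
    H=np.stack([(Pw-o)@hx,(Pw-o)@hy,Pw[...,2]],-1)*1000
    m=(s["z_map"]>0)&(H[...,2]>50)&(H[...,0]<20)&(H[...,0]>-120)&(abs(H[...,1])<120)&~blue&(v>188)
    h=H[m];i=np.argsort(-h[:,0])[:40:4];print(h[i])
    p=np.array(st["position"])-o;print("tcp hood",p@hx*1000,p@hy*1000,p[2]*1000,np.round(st["joints"],3),st["contact_force"],st["time_s"])
    for k in(0,-42): 
        t=np.array(st["position"])+R[:,2]*k/1000-o;print(k,t@hx*1000,t@hy*1000,t[2]*1000)
E
python3 -c "
from hp import *
rep('roll.png')"
```

```text
[[-51.5  59.1  80.1]
 [-58.7  51.2  91.2]
 [-59.8  44.3  77.1]
 [-61.   54.3  89.1]
 [-63.3  59.   95.3]
 [-65.1  50.7  92. ]
 [-66.4  55.9  95.4]
 [-67.4  43.3  81. ]
 [-69.7  52.7  96. ]
 [-70.2  58.2  97.6]]
tcp hood -31.74488711222305 32.23740940647974 51.34665033984246 [ 0.5  0.3  2.1 -1.4  0.9 -0.9] [-0.1 -1.3  0.1] 9.2
0 -31.74488711222305 32.23740940647974 51.34665033984246
-42 -60.78972726622421 51.089844619137224 75.10817252743347
```

View pics/roll.png

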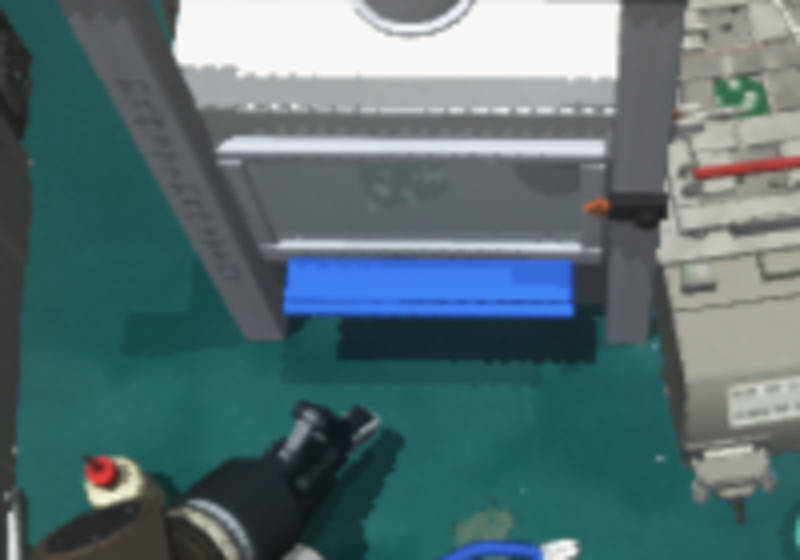

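Emit:
drive_tool:
  moves:
    - [0, 0, 0, 0, -9, 13, -1]
    - [0, 0, 0, 0, -9, 13, -1]
    - [0, 0, 0, 0, -9, 13, -1]
    - [0, 0, 0, 0, -9, 13, -1]
    - [0, 0, 0, 0, -9, 13, -1]
    - [0, 0, 0, 0, -2, 3, -1]
    - [0, 0, 0, 0, 0, 0, -1]

```text
time_s: 9.9
position: [0.6223, 0.1049, 0.0498]
tool_rot: [[-0.648, -0.434, 0.626], [-0.762, 0.366, -0.535], [0.003, -0.823, -0.568]]
contact_force: [-3.0, -0.2, -1.8]
gripper_width: 0.0001
```

```bash
python3 -c "
from hp import *
rep('in2.png')"
```

```text
[[13.5  5.3 86.5]
 [ 9.7  8.  87.7]
 [ 8.   1.6 91.7]
 [ 5.9  1.7 88.9]
 [ 4.2 10.2 92.8]
 [ 1.5 -3.3 76.2]
 [ 0.7  4.1 93.4]
 [-2.3  1.7 85.3]
 [-4.   4.3 89.3]
 [-6.7  6.5 95.6]]
tcp hood 37.47616032874115 -15.274445735040874 49.915332672178224 [ 0.3  0.3  2.1 -1.5  0.8 -0.9] [-3.2  0.2 -2.2] 9.95
0 37.47616032874115 -15.274445735040874 49.915332672178224
-42 8.57598126923422 3.700302808687377 73.75577574865086
```

View pics/in2.png

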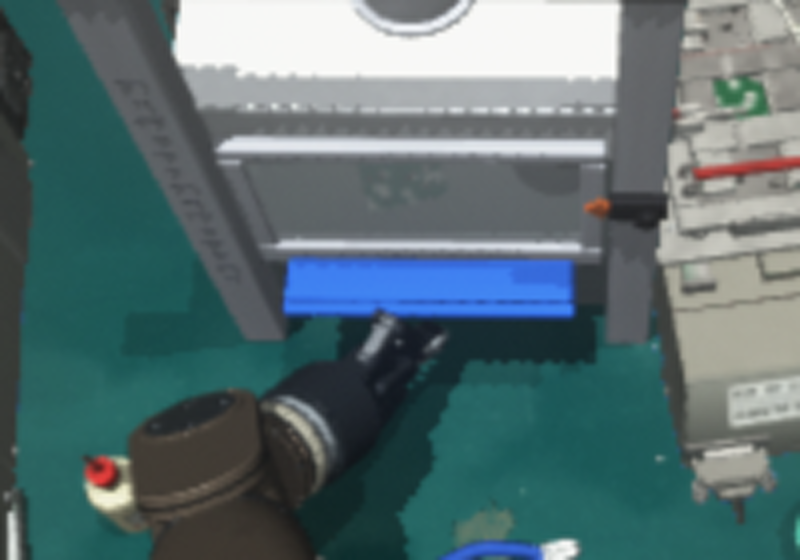

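```bash
python3 -c "
from hp import *
s,st,R,Pw,u,v,blue=cloud()
H=np.stack([(Pw-o)@hx,(Pw-o)@hy,Pw[...,2]],-1)*1000
m=(s['z_map']>0)&(H[...,2]>100)&(H[...,0]<10)&(H[...,0]>-60)&(abs(H[...,1])<100)&~blue&(v>183)
h=H[m];h=h[np.argsort(-h[:,0])]
print(h[:40]);print(st['contact_force'],st['wrist_torque'])
"
```

```text
[[ -5.5  22.4 137. ]
 [-14.4   5.7 128.7]
 [-15.    6.3 122.9]
 [-15.4  28.1 108.6]
 [-15.9  23.8 167.4]
 [-16.   21.2 117.7]
 [-16.7   8.1 104.4]
 [-16.8  28.6 104.3]
 [-17.1   7.8 135. ]
 [-17.1  25.5 105.3]
 [-17.2  30.4 112.9]
 [-17.4  26.  170.8]
 [-17.4  34.3 170.8]
 [-17.5  21.6 113.8]
 [-17.7  31.5 171.4]
 [-18.4   6.1 123.4]
 [-18.4  13.4 108.5]
 [-18.6  10.5 108.8]
 [-18.7  22.1 109.1]
 [-19.1   8.  132.4]
 [-19.1   8.2 102.5]
 [-19.4   8.6 125.8]
 [-19.5  28.1 175.6]
 [-19.6   9.1 148.2]
 [-19.9  31.6 169.5]
 [-19.9   9.3 119.6]
 [-19.9  15.  119.6]
 [-19.9  32.3 119.6]
 [-20.   17.9 119.7]
 [-20.   22.5 104.6]
 [-20.   18.7 112.3]
 [-20.3  15.8 112.9]
 [-20.5  23.1 171. ]
 [-20.5  34.1 171. ]
 [-20.6  10.3 136.1]
 [-20.7  35.9 157.6]
 [-21.1  19.2 107.3]
 [-21.1  25.6 172.4]
 [-21.2  20.1 172.5]
 [-21.3  28.3 172.8]]
[-3.5  0.  -2.3] [ 0.4  0.7 -0.3]
```

Visible parts are 14 mm clear of the lip, yet a steady force of about 3 N has appeared. That suggests the reported TCP may be right and the camera wrong about the tip. I'll back out 20 mm and compare the forces.

Emit:
drive_tool:
  moves:
    - [0, 0, 0, 0, 6, -8, -1]
    - [0, 0, 0, 0, 6, -8, -1]
    - [0, 0, 0, 0, 0, 0, -1]

```text
time_s: 10.3
position: [0.6079, 0.121, 0.0513]
tool_rot: [[-0.644, -0.433, 0.631], [-0.765, 0.364, -0.531], [0.0, -0.825, -0.565]]
contact_force: [0.5, -0.3, -0.1]
gripper_width: -0.0002
```

Emit:
drive_tool:
  moves:
    - [0, 0, 0, 0, -8, -6, -1]
    - [0, 0, 0, 0, -8, -6, -1]
    - [0, 0, 0, 0, 0, 0, -1]

```text
time_s: 10.6
position: [0.6092, 0.1208, 0.074]
tool_rot: [[-0.645, -0.429, 0.632], [-0.764, 0.365, -0.532], [-0.003, -0.826, -0.563]]
contact_force: [0.3, 1.2, 0.2]
gripper_width: 0.0004
```

Emit:
drive_tool:
  moves:
    - [0, 0, 0, 0, -6, -4, -1]
    - [0, 0, 0, 0, 0, 0, -1]

```text
time_s: 10.8
position: [0.6083, 0.1202, 0.0795]
tool_rot: [[-0.646, -0.431, 0.631], [-0.764, 0.365, -0.532], [-0.001, -0.825, -0.565]]
contact_force: [-0.2, -0.6, -0.1]
gripper_width: 0.0002
```

Emit:
drive_tool:
  moves:
    - [0, 0, 0, 0, -6, -4, -1]
    - [0, 0, 0, 0, 0, 0, -1]

```text
time_s: 11.0
position: [0.6082, 0.1201, 0.0864]
tool_rot: [[-0.646, -0.431, 0.63], [-0.764, 0.365, -0.533], [-0.0, -0.825, -0.565]]
contact_force: [-0.9, -0.2, 0.4]
gripper_width: 0.0001
```

Emit:
drive_tool:
  moves:
    - [0, 0, 0, 0, -6, -4, -1]
    - [0, 0, 0, 0, 0, 0, -1]

```text
time_s: 11.2
position: [0.6074, 0.1198, 0.0927]
tool_rot: [[-0.646, -0.432, 0.629], [-0.763, 0.365, -0.533], [0.001, -0.824, -0.566]]
contact_force: [-1.7, 0.3, -0.3]
gripper_width: -0.0001
```

Emit:
drive_tool:
  moves:
    - [0, 0, 0, 0, -6, -4, -1]
    - [0, 0, 0, 0, 0, 0, -1]

```text
time_s: 11.4
position: [0.6072, 0.1196, 0.0996]
tool_rot: [[-0.646, -0.433, 0.628], [-0.763, 0.365, -0.533], [0.001, -0.824, -0.566]]
contact_force: [-3.7, 0.4, -0.3]
gripper_width: -0.0
```

```bash
python3 -c "
from hp import *
rep('up1.png')"
```

```text
[[ -4.   14.3 133.5]
 [ -7.1  21.9 140.6]
 [ -8.7  13.7 137.1]
 [-11.3  24.2 143.1]
 [-12.4  26.7 145.6]
 [-14.1  15.6 142.5]
 [-16.    8.9 125.2]
 [-17.7  13.3 136.5]
 [-20.   12.1 119.9]
 [-21.9  17.6 146.3]]
tcp hood 20.752578636130398 -2.793263192041072 99.5421588101439 [ 0.4  0.2  2.1 -1.4  0.8 -1. ] [-3.3 -0.7 -0. ] 11.45
0 20.752578636130398 -2.793263192041072 99.5421588101439
-42 -8.242731714493242 16.12908520065294 123.30860093742558
```

View pics/up1.png

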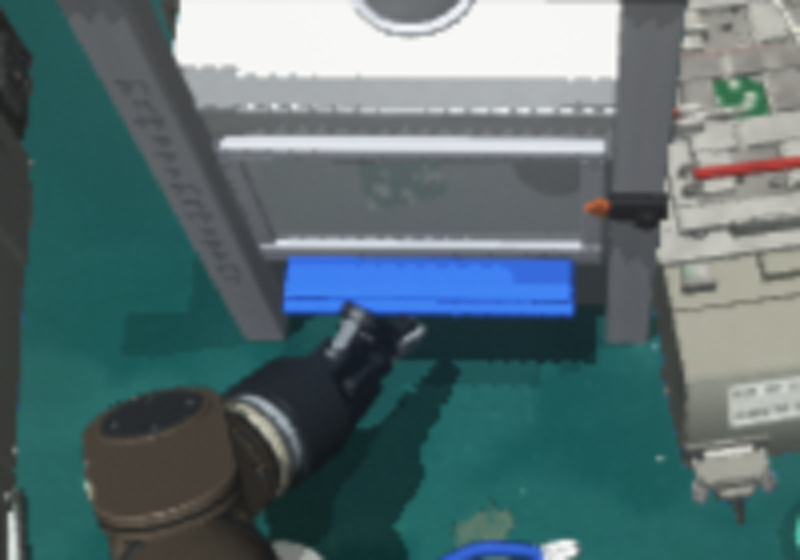

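Pure horizontal force just as the visible tip reaches the lip's front face confirms that the camera-measured tip is right. The earlier contact was the upper linkage against the lip. I'll use a smaller insertion of about 10 mm: down first, then forward.

Emit:
drive_tool:
  moves:
    - [0, 0, 0, 0, 8, 6, -1]
    - [0, 0, 0, 0, 8, 6, -1]
    - [0, 0, 0, 0, 9, 6, -1]
    - [0, 0, 0, 0, 0, 0, -1]
    - [0, 0, 0, 0, -7, 10, -1]
    - [0, 0, 0, 0, 0, 0, -1]

```text
time_s: 12.05
position: [0.6162, 0.1112, 0.0667]
tool_rot: [[-0.646, -0.436, 0.627], [-0.763, 0.366, -0.532], [0.002, -0.822, -0.569]]
contact_force: [-4.8, 0.8, -2.1]
gripper_width: -0.0002
```

Emit:
drive_tool:
  moves:
    - [0, 0, 0, 0, -5, -3.4, -1]
    - [0, 0, 0, 0, 0, 0, -1]

```text
time_s: 12.25
position: [0.6165, 0.1112, 0.0744]
tool_rot: [[-0.647, -0.433, 0.627], [-0.763, 0.366, -0.533], [0.001, -0.823, -0.567]]
contact_force: [-7.7, 1.5, -2.1]
gripper_width: 0.0002
```

Emit:
drive_tool:
  moves:
    - [0, 0, 0, 0, -5, -3.4, -1]
    - [0, 0, 0, 0, 0, 0, -1]

```text
time_s: 12.45
position: [0.6166, 0.1111, 0.0809]
tool_rot: [[-0.647, -0.433, 0.628], [-0.762, 0.366, -0.534], [0.001, -0.824, -0.567]]
contact_force: [-7.2, 1.9, -1.6]
gripper_width: 0.0001
```

Emit:
drive_tool:
  moves:
    - [0, 0, 0, 0, -5, -3.4, -1]
    - [0, 0, 0, 0, 0, 0, -1]

```text
time_s: 12.65
position: [0.6167, 0.1111, 0.0872]
tool_rot: [[-0.647, -0.433, 0.628], [-0.762, 0.366, -0.534], [0.001, -0.824, -0.567]]
contact_force: [-6.8, 1.9, -1.9]
gripper_width: 0.0001
```

```bash
python3 -c "
from hp import *
rep('up2.png')"
```

```text
[[  3.4   1.9 116.9]
 [ -0.9   3.7 126.5]
 [ -2.5   6.1 130.2]
 [ -3.9   4.3 119.1]
 [ -5.6  11.7 130.2]
 [ -9.    9.4 123.4]
 [-10.3   4.7 111.7]
 [-13.4   7.5 111.6]
 [-15.4  14.  131. ]
 [-18.2  11.1 130.3]]
tcp hood 31.243340040892114 -10.028948629280043 87.12008268855925 [ 0.3  0.3  2.1 -1.4  0.8 -1. ] [-6.6  2.3 -2.2] 12.7
0 31.243340040892114 -10.028948629280043 87.12008268855925
-42 2.2752904205749984 8.908209596694126 110.90796866175364
```

View pics/up2.png

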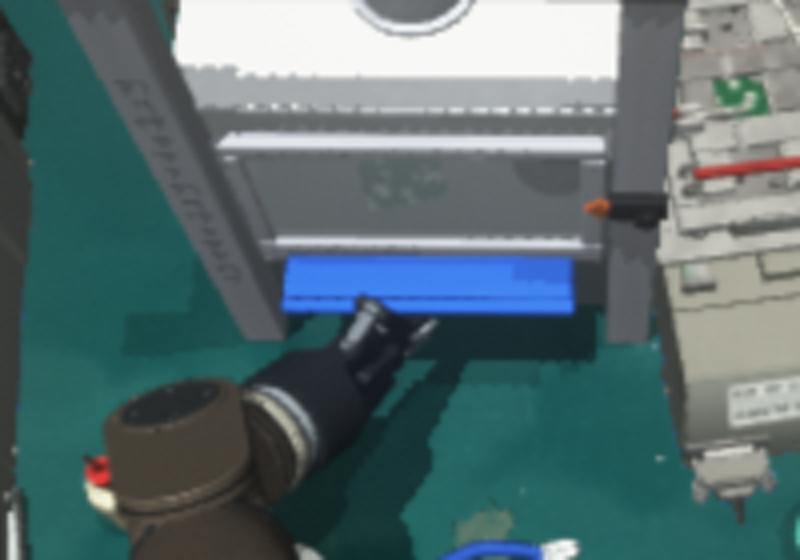

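The linkage rubs the lip's front because of the yaw and down-pitch, and pressing the top part of the lip like this could count as a pinch. I'll back off and plan a flip of the forearm roll, which allows a nearly level approach.

Emit:
drive_tool:
  moves:
    - [0, 0, 0, 0, 8, -11, -1]
    - [0, 0, 0, 0, 9, -14, -1]
    - [0, 0, 0, 0, 12, -30, -1]
    - [0, 0, 0, 0, 10, -35, -1]
    - [0, 0, 0, 0, -10, -45, -1]
    - [0, 0, 0, 0, -20, -45, -1]
    - [0, 0, 0, 0, -20, -45, -1]
    - [0, 0, 0, 0, 0, 0, -1]

```text
time_s: 13.5
position: [0.4823, 0.2324, 0.2329]
tool_rot: [[-0.641, -0.424, 0.64], [-0.767, 0.369, -0.524], [-0.014, -0.827, -0.562]]
contact_force: [-0.5, 0.8, 0.7]
gripper_width: 0.0002
```

```bash
cat > lipz.py <<'E'
from hp import *
def lipz():
    s,st,R,Pw,u,v,blue=cloud()
    H=np.stack([(Pw-o)@hx,(Pw-o)@hy,Pw[...,2]],-1)*1000
    hsv=cv2.cvtColor(s["frame"],cv2.COLOR_RGB2HSV)
    b=(hsv[...,0]>105)&(hsv[...,0]<128)&(hsv[...,1]>150)&(s["z_map"]>0)&(H[...,0]>6)&(H[...,0]<34)&(abs(H[...,1])<95)&(H[...,2]>90)
    q=H[b]; print("lip top z",np.median(q[:,2]),len(q),"right",np.median(q[q[:,1]<-40][:,2]),"left",np.median(q[q[:,1]>40][:,2]))
    og=(hsv[...,0]<14)&(hsv[...,1]>140)&(H[...,0]>0)&(H[...,0]<50)&(H[...,1]<-90)&(H[...,1]>-150)&(H[...,2]>170)
    print("ptr n",og.sum(),np.median(H[og],0) if og.any() else None)
    return s,H
E
python3 -c "
from lipz import *
lipz();st=read_state();print(np.array(st['position'])*1000,[round(float(x),3) for x in st['joints']],st['contact_force'])"
```

```text
lip top z 142.84909786430754 625 right 142.9974865746383 left 142.53058411884905
ptr n 13 [  22.2 -119.3  253.2]
[481.7 230.8 229.3] [0.693, -0.04, 2.112, -1.093, 1.153, -1.219] [ 0.7  0.6 -0.1]
```

```bash
cat > flip.py <<'E'
from kin import *
from h import read_state
np.set_printoptions(precision=3,suppress=True)
q0=np.array(read_state()["joints"])
h,p=-.4,-.2
R=Rt(h,p)
seed=np.array([.35,.1,2.3,4.1,1.,.9])
for t in([.582,.145,.32],[.582,.145,.2],[.582,.145,.087],[.651,.116,.087],[.651,.116,.15],[.651,.116,.225]):
    s=ik(np.array(t),R,[seed]);print(t,s[0] if s else None, fk(s[0],P,full=True)[3] if s else '')
    if s: seed=s[0]
E
python3 flip.py
```

```text
[0.582, 0.145, 0.32] [ 0.416 -0.205  2.285  4.501  0.819  0.513] [0.324 0.254 0.377]
[0.582, 0.145, 0.2] [0.416 0.036 2.335 4.264 0.915 0.876] [0.324 0.254 0.257]
[0.582, 0.145, 0.087] [0.416 0.336 2.31  4.105 1.054 1.161] [0.324 0.254 0.144]
[0.651, 0.116, 0.087] [0.294 0.395 2.216 3.993 0.986 1.172] [0.393 0.225 0.144]
[0.651, 0.116, 0.15] [0.294 0.239 2.237 4.07  0.9   1.042] [0.393 0.225 0.207]
[0.651, 0.116, 0.225] [0.294 0.072 2.235 4.193 0.807 0.855] [0.393 0.225 0.282]
```

```bash
cat > flip2.py <<'E'
from kin import *
from h import read_state
import json
np.set_printoptions(precision=3,suppress=True)
q0=np.array(read_state()["joints"])
R=Rt(-.4,-.2)@rz(np.pi)
qe=ik(np.array([.57,.15,.28]),R,[np.array([.416,-.1,2.3,4.4,.85,-2.4])])
print(qe);qe=qe[0]
N=44
qs=[]
for i in range(N+1):
    s=i/N; q=q0+(qe-q0)*s; qs.append(q)
qs=np.array(qs);np.save("flip.npy",qs)
mx=0
for i,q in enumerate(qs):
    t,F,el,wr=fk(q,P,full=True)
    if i: 
        rv=Ro.from_matrix(Fp.T@F).magnitude();mx=max(mx,rv)
    Fp=F
    if i%4==0: print(i,q,t,F[:,2],wr,rv if i else 0)
print(mx)
E
python3 flip2.py
```

```text
[array([ 0.44 , -0.152,  2.324,  4.437,  0.861, -2.514])]
0 [ 0.693 -0.04   2.112 -1.093  1.153 -1.219] [0.482 0.23  0.228] [ 0.637 -0.527 -0.563] [0.3   0.381 0.389] 0
4 [ 0.67  -0.05   2.132 -0.59   1.127 -1.336] [0.394 0.258 0.138] [ 0.319 -0.389 -0.864] [0.303 0.369 0.385] 0.11840504387639576
8 [ 0.647 -0.06   2.151 -0.088  1.1   -1.454] [0.308 0.332 0.096] [ 0.009 -0.091 -0.996] [0.306 0.358 0.38 ] 0.1173500265469031
12 [ 0.624 -0.071  2.17   0.415  1.074 -1.572] [0.25  0.43  0.108] [-0.202  0.291 -0.935] [0.308 0.346 0.375] 0.11660265269293295
16 [ 0.601 -0.081  2.189  0.918  1.047 -1.69 ] [0.236 0.523 0.168] [-0.257  0.658 -0.708] [0.31  0.335 0.37 ] 0.11616628212289347
20 [ 0.578 -0.091  2.209  1.421  1.021 -1.808] [0.271 0.585 0.257] [-0.142  0.914 -0.381] [0.311 0.324 0.366] 0.11596580428528044
24 [ 0.555 -0.101  2.228  1.923  0.994 -1.925] [0.343 0.596 0.349] [ 0.109  0.993 -0.042] [0.312 0.313 0.361] 0.11587000114405216
28 [ 0.532 -0.111  2.247  2.426  0.967 -2.043] [0.435 0.552 0.419] [0.426 0.877 0.221] [0.313 0.302 0.356] 0.11572791979310536
32 [ 0.509 -0.122  2.267  2.929  0.941 -2.161] [0.52  0.462 0.449] [0.723 0.599 0.343] [0.313 0.291 0.351] 0.1154079403450585
36 [ 0.486 -0.132  2.286  3.432  0.914 -2.279] [0.578 0.347 0.431] [0.926 0.233 0.297] [0.313 0.28  0.346] 0.11482932870622493
40 [ 0.463 -0.142  2.305  3.934  0.888 -2.397] [0.595 0.234 0.37 ] [ 0.987 -0.124  0.099] [0.313 0.269 0.342] 0.11397975916495487
44 [ 0.44  -0.152  2.324  4.437  0.861 -2.514] [0.57 0.15 0.28] [ 0.903 -0.382 -0.199] [0.312 0.259 0.337] 0.11291619178658999
0.11935109238063354
```

```bash
python3 - <<'E'
import numpy as np
d=np.load("s0.npz");z=d["z_map"];K=d["mtx"];T=d["T"]
v,u=np.mgrid[:384,:512]
P=np.stack([(u-K[0,2])*z/K[0,0],(v-K[1,2])*z/K[1,1],z],-1)@T[:3,:3].T+T[:3,3]
P=P[z>0]
ys=np.arange(.2,.9,.05)
print("x\\y",ys.round(2))
for x in np.arange(.15,.75,.05):
    r=[]
    for y in ys:
        m=(abs(P[:,0]-x-.025)<.025)&(abs(P[:,1]-y-.025)<.025); r.append(int(1000*np.percentile(P[m,2],98)) if m.sum()>3 else -1)
    print(round(x,2),r)
E
```

```text
x\y [0.2  0.25 0.3  0.35 0.4  0.45 0.5  0.55 0.6  0.65 0.7  0.75 0.8  0.85]
0.15 [73, -35, 623, 615, -35, -35, -35, 72, -1, -1, -1, -1, -1, -1]
0.2 [73, 73, 73, 582, 545, 73, 73, 73, -1, -1, -1, -1, -1, -1]
0.25 [-725, -750, -749, -752, -749, -752, 345, 315, -751, -753, -748, -751, -752, -748]
0.3 [4, 4, 3, 4, 4, 4, 3, 4, 4, 4, 4, 1, -749, -750]
0.35 [22, 23, 4, 3, 18, 26, 26, 26, 27, 4, 4, 3, -754, -751]
0.4 [23, 22, 22, 4, 18, 22, 41, 45, 22, 4, 74, 20, -1, -1]
0.45 [21, 23, 3, 74, 3, 116, 119, 118, 119, 119, 118, 66, -1, -1]
0.5 [4, 3, 56, 115, 3, 122, 123, 123, 123, 123, 124, -1, -1, -1]
0.55 [133, 4, 4, 5, 171, 182, 180, 180, 184, 188, 171, -1, -1, -1]
0.6 [462, 472, 4, 3, 586, 559, 484, 359, 257, 190, 186, -1, -1, -1]
0.65 [470, 473, 4, 4, 589, 428, 394, 380, 339, 181, 190, -1, -1, -1]
0.7 [313, 312, 4, 3, 571, 571, 182, 181, 180, 181, 181, -1, -1, -1]
```

```bash
sed -i 's/\[.57,.15,.28\]/[.54,.163,.29]/' flip2.py; python3 flip2.py | tail -5; cat > seg.py <<'E'
from kin import *
from h import read_state
import sys
def seg(a,b,poses):
    st=read_state();t0=np.array(st["position"]);R0=np.array(st["tool_rot"]);out=[]
    rows=[]
    for t,F in poses[a+1:b+1]:
        rv=Ro.from_matrix(R0.T@F).as_rotvec();sh=R0.T@(t-t0)*1000
        rows.append([*np.round(rv,3).tolist(),*np.round(sh,0).tolist(),-1])
        # integrate rounded rows; drive shifts along axes as they then stand (start of row)
        t0=t0+R0@np.array(rows[-1][3:6])/1000;R0=R0@Ro.from_rotvec(rows[-1][:3]).as_matrix()
    return rows
E
cat > s1.py <<'E'
from seg import *
a,b=int(sys.argv[1]),int(sys.argv[2])
qs=np.load("flip.npy");poses=[fk(q,P) for q in qs]
q=np.array(read_state()["joints"]);print((q-qs[a]).round(3))
for r in seg(a,b,poses): print(r)
E
python3 s1.py 0 15
```

```text
32 [ 0.557 -0.162  2.285  2.981  0.974 -2.201] [0.49  0.469 0.474] [0.7   0.591 0.401] [0.29  0.3   0.359] 0.11621311736047342
36 [ 0.54  -0.178  2.306  3.49   0.952 -2.324] [0.548 0.354 0.453] [0.913 0.223 0.342] [0.288 0.29  0.355] 0.1156575351138225
40 [ 0.523 -0.193  2.328  3.999  0.929 -2.447] [0.566 0.243 0.386] [ 0.984 -0.133  0.123] [0.285 0.281 0.351] 0.11488639172074404
44 [ 0.506 -0.208  2.35   4.509  0.907 -2.57 ] [0.54  0.163 0.29 ] [ 0.903 -0.382 -0.199] [0.282 0.272 0.347] 0.11394622988901654
0.12002524627165999
[0. 0. 0. 0. 0. 0.]
[-0.112, 0.037, 0.023, 13.0, 32.0, 1.0, -1]
[-0.112, 0.034, 0.023, 11.0, 32.0, -0.0, -1]
[-0.113, 0.03, 0.025, 10.0, 31.0, -0.0, -1]
[-0.114, 0.026, 0.026, 9.0, 32.0, -1.0, -1]
[-0.113, 0.022, 0.027, 8.0, 31.0, 0.0, -1]
[-0.114, 0.019, 0.028, 6.0, 31.0, -0.0, -1]
[-0.114, 0.014, 0.029, 5.0, 31.0, -0.0, -1]
[-0.114, 0.011, 0.03, 5.0, 31.0, -1.0, -1]
[-0.114, 0.006, 0.03, 2.0, 30.0, -1.0, -1]
[-0.114, 0.002, 0.032, 2.0, 31.0, -1.0, -1]
[-0.113, -0.001, 0.032, 1.0, 30.0, -1.0, -1]
[-0.113, -0.006, 0.033, -1.0, 29.0, -1.0, -1]
[-0.112, -0.009, 0.033, -2.0, 30.0, -2.0, -1]
[-0.112, -0.014, 0.034, -3.0, 29.0, -2.0, -1]
[-0.11, -0.017, 0.035, -5.0, 29.0, -2.0, -1]
```

Emit:
drive_tool:
  moves:
    - [-0.112, 0.037, 0.023, 13, 32, 1, -1]
    - [-0.112, 0.034, 0.023, 11, 32, 0, -1]
    - [-0.113, 0.03, 0.025, 10, 31, 0, -1]
    - [-0.114, 0.026, 0.026, 9, 32, -1, -1]
    - [-0.113, 0.022, 0.027, 8, 31, 0, -1]
    - [-0.114, 0.019, 0.028, 6, 31, 0, -1]
    - [-0.114, 0.014, 0.029, 5, 31, 0, -1]
    - [-0.114, 0.011, 0.03, 5, 31, -1, -1]
    - [-0.114, 0.006, 0.03, 2, 30, -1, -1]
    - [-0.114, 0.002, 0.032, 2, 31, -1, -1]
    - [-0.113, -0.001, 0.032, 1, 30, -1, -1]
    - [-0.113, -0.006, 0.033, -1, 29, -1, -1]
    - [-0.112, -0.009, 0.033, -2, 30, -2, -1]
    - [-0.112, -0.014, 0.034, -3, 29, -2, -1]
    - [-0.11, -0.017, 0.035, -5, 29, -2, -1]

```text
time_s: 15.05
position: [0.216, 0.5059, 0.153]
tool_rot: [[-0.937, -0.198, -0.289], [-0.336, 0.74, 0.583], [0.098, 0.643, -0.76]]
contact_force: [0.6, 0.1, -0.5]
gripper_width: -0.0003
```

```bash
python3 s1.py 15 30; python3 -c "
from hp import *
s=snapshot('top');save(s,'fl1.png',None,1.5);print(read_state()['time_s'])"
```

```text
[-0.003  0.009  0.007  0.006 -0.002 -0.002]
[-0.11, -0.027, 0.022, -6.0, 34.0, -6.0, -1]
[-0.108, -0.025, 0.035, -7.0, 29.0, -2.0, -1]
[-0.108, -0.028, 0.036, -7.0, 28.0, -3.0, -1]
[-0.107, -0.032, 0.036, -9.0, 28.0, -3.0, -1]
[-0.105, -0.036, 0.036, -10.0, 28.0, -4.0, -1]
[-0.104, -0.039, 0.037, -12.0, 28.0, -3.0, -1]
[-0.102, -0.043, 0.037, -12.0, 27.0, -4.0, -1]
[-0.101, -0.045, 0.037, -13.0, 27.0, -4.0, -1]
[-0.1, -0.049, 0.037, -14.0, 27.0, -4.0, -1]
[-0.097, -0.052, 0.037, -16.0, 27.0, -5.0, -1]
[-0.096, -0.054, 0.038, -16.0, 26.0, -4.0, -1]
[-0.095, -0.058, 0.037, -17.0, 26.0, -4.0, -1]
[-0.092, -0.06, 0.038, -18.0, 26.0, -5.0, -1]
[-0.091, -0.062, 0.039, -19.0, 25.0, -4.0, -1]
[-0.088, -0.065, 0.038, -20.0, 25.0, -4.0, -1]
15.1
```

View pics/fl1.png

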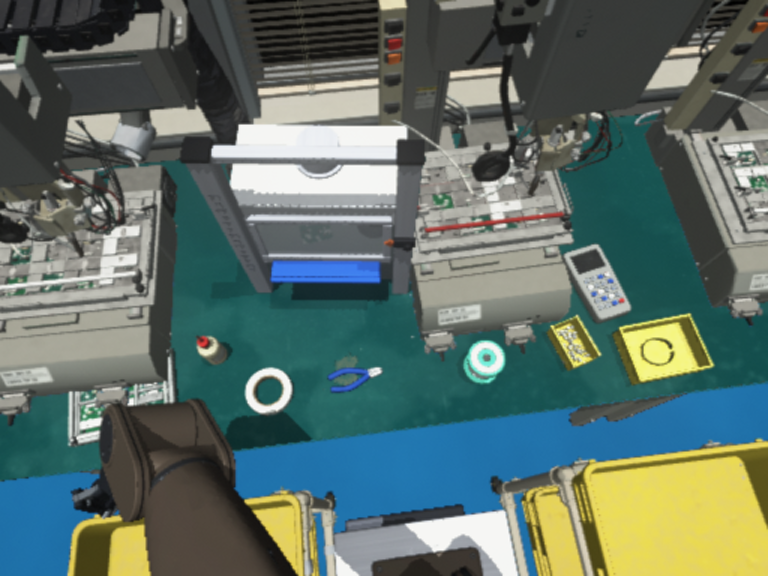

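The picture shows all bystanders in place and the hand swinging round on the left. I'll continue the flip.

Emit:
drive_tool:
  moves:
    - [-0.11, -0.022, 0.034, -6, 29, -2, -1]
    - [-0.108, -0.025, 0.035, -7, 29, -2, -1]
    - [-0.108, -0.028, 0.036, -7, 28, -3, -1]
    - [-0.107, -0.032, 0.036, -9, 28, -3, -1]
    - [-0.105, -0.036, 0.036, -10, 28, -4, -1]
    - [-0.104, -0.039, 0.037, -12, 28, -3, -1]
    - [-0.102, -0.043, 0.037, -12, 27, -4, -1]
    - [-0.101, -0.045, 0.037, -13, 27, -4, -1]
    - [-0.1, -0.049, 0.037, -14, 27, -4, -1]
    - [-0.097, -0.052, 0.037, -16, 27, -5, -1]
    - [-0.096, -0.054, 0.038, -16, 26, -4, -1]
    - [-0.095, -0.058, 0.037, -17, 26, -4, -1]
    - [-0.092, -0.06, 0.038, -18, 26, -5, -1]
    - [-0.091, -0.062, 0.039, -19, 25, -4, -1]
    - [-0.088, -0.065, 0.038, -20, 25, -4, -1]
    - [0, 0, 0, 0, 0, 0, -1]

```text
time_s: 16.7
position: [0.4522, 0.5184, 0.4559]
tool_rot: [[-0.773, 0.299, 0.559], [0.319, -0.578, 0.751], [0.548, 0.759, 0.352]]
contact_force: [0.7, 0.6, -0.3]
gripper_width: -0.0002
```

```bash
python3 s1.py 30 44
```

```text
[-0.002  0.013  0.002  0.     0.002 -0.004]
[-0.094, -0.058, 0.039, -13.0, 31.0, -2.0, -1]
[-0.085, -0.069, 0.039, -22.0, 24.0, -4.0, -1]
[-0.082, -0.072, 0.039, -22.0, 24.0, -4.0, -1]
[-0.08, -0.073, 0.04, -22.0, 24.0, -4.0, -1]
[-0.078, -0.076, 0.041, -24.0, 23.0, -4.0, -1]
[-0.076, -0.077, 0.041, -23.0, 22.0, -3.0, -1]
[-0.073, -0.079, 0.042, -25.0, 23.0, -3.0, -1]
[-0.072, -0.08, 0.042, -24.0, 21.0, -3.0, -1]
[-0.068, -0.082, 0.043, -26.0, 21.0, -3.0, -1]
[-0.066, -0.083, 0.044, -25.0, 20.0, -2.0, -1]
[-0.064, -0.085, 0.044, -26.0, 20.0, -2.0, -1]
[-0.061, -0.085, 0.045, -26.0, 19.0, -2.0, -1]
[-0.058, -0.087, 0.046, -27.0, 19.0, -1.0, -1]
[-0.055, -0.088, 0.047, -26.0, 17.0, -2.0, -1]
```

Emit:
drive_tool:
  moves:
    - [-0.094, -0.058, 0.039, -13, 31, -2, -1]
    - [-0.085, -0.069, 0.039, -22, 24, -4, -1]
    - [-0.082, -0.072, 0.039, -22, 24, -4, -1]
    - [-0.08, -0.073, 0.04, -22, 24, -4, -1]
    - [-0.078, -0.076, 0.041, -24, 23, -4, -1]
    - [-0.076, -0.077, 0.041, -23, 22, -3, -1]
    - [-0.073, -0.079, 0.042, -25, 23, -3, -1]
    - [-0.072, -0.08, 0.042, -24, 21, -3, -1]
    - [-0.068, -0.082, 0.043, -26, 21, -3, -1]
    - [-0.066, -0.083, 0.044, -25, 20, -2, -1]
    - [-0.064, -0.085, 0.044, -26, 20, -2, -1]
    - [-0.061, -0.085, 0.045, -26, 19, -2, -1]
    - [-0.058, -0.087, 0.046, -27, 19, -1, -1]
    - [-0.055, -0.088, 0.047, -26, 17, -2, -1]
    - [0, 0, 0, 0, 0, 0, -1]

```text
time_s: 18.2
position: [0.5396, 0.1633, 0.2901]
tool_rot: [[0.182, -0.389, 0.903], [-0.076, -0.921, -0.381], [0.98, 0.001, -0.198]]
contact_force: [-0.6, 0.6, -0.3]
gripper_width: 0.0001
```

```bash
cat > s2.py <<'E'
from kin import *
from h import read_state
np.set_printoptions(precision=3,suppress=True)
st=read_state();q=np.array(st["joints"]);print(q,st["position"],st["time_s"])
R=np.array(st["tool_rot"]);Rw=Rt(-.4,-.2)@rz(np.pi);print("rot err",Ro.from_matrix(R.T@Rw).as_rotvec())
t0=np.array(st["position"])
for t in([.566,.152,.2],[.582,.145,.082],[.651,.116,.082],[.651,.116,.15],[.651,.116,.225]):
    s=ik(np.array(t),Rw,[q]);q=s[0] if s else q;print(t,q if s else None,Rw.T@(np.array(t)-t0)*1000);t0=np.array(t)
E
python3 s2.py
```

```text
[ 0.506 -0.207  2.351  4.505  0.907 -2.567] [0.54  0.163 0.29 ] 18.2
rot err [-0.001 -0.001  0.001]
[0.566, 0.152, 0.2] [ 0.449  0.018  2.354  4.294  0.936 -2.277] [-82.573   0.098  46.03 ]
[0.582, 0.145, 0.082] [ 0.416  0.35   2.308  4.1    1.061 -1.97 ] [-112.179    0.217   40.558]
[0.651, 0.116, 0.082] [ 0.294  0.408  2.214  3.988  0.992 -1.961] [14.87  -0.159 73.354]
[0.651, 0.116, 0.15] [ 0.294  0.239  2.237  4.07   0.9   -2.1  ] [ 66.645   0.    -13.51 ]
[0.651, 0.116, 0.225] [ 0.294  0.072  2.235  4.193  0.807 -2.287] [ 73.505   0.    -14.9  ]
```

Emit:
drive_tool:
  moves:
    - [0, 0, 0, -39, 0, 20, -1]
    - [0, 0, 0, -39, 0, 19, -1]
    - [0, 0, 0, -39, 0, 16, -1]
    - [0, 0, 0, -39, 0, 16, -1]
    - [0, 0, 0, -39, 0, 16, -1]
    - [0, 0, 0, 0, 0, 0, -1]

```text
time_s: 18.8
position: [0.5803, 0.1446, 0.0726]
tool_rot: [[0.198, -0.387, 0.901], [-0.072, -0.922, -0.38], [0.978, 0.011, -0.21]]
contact_force: [-0.5, -0.6, -0.4]
gripper_width: 0.0001
```

```bash
python3 -c "
from hp import *
rep('pre3.png')"
```

```text
[[-41.9  32.1  88.2]
 [-45.9  23.8  82.1]
 [-47.8  36.7  95.3]
 [-50.3  28.   93.8]
 [-51.4  22.8  88.4]
 [-53.1  36.8  92.9]
 [-54.2  30.5  95.9]
 [-55.7  42.6  91.4]
 [-56.6  36.4  94. ]
 [-58.   22.3  89.5]]
tcp hood -7.709494745681465 19.534406545708954 77.93520319182156 [ 0.4  0.4  2.3  4.1  1.1 -2. ] [-0.4 -0.9  0.6] 18.85
0 -7.709494745681465 19.534406545708954 77.93520319182156
-42 -47.29844124896172 30.64292280854642 86.46692136318323
```

View pics/pre3.png

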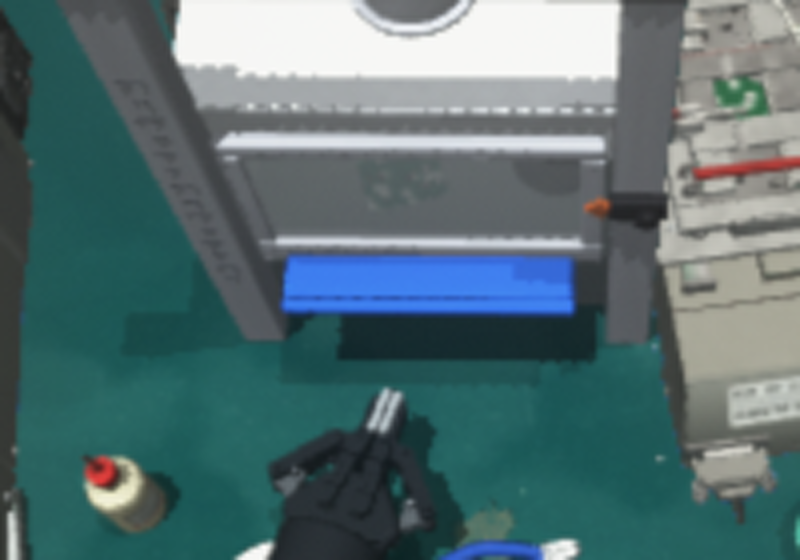

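Emit:
drive_tool:
  moves:
    - [0, 0, 0, 3, 0, 15, -1]
    - [0, 0, 0, 3, 0, 15, -1]
    - [0, 0, 0, 3, 0, 15, -1]
    - [0, 0, 0, 3, 0, 14, -1]
    - [0, 0, 0, 3, 0, 12, -1]
    - [0, 0, 0, 0, 0, 0, -1]

```text
time_s: 19.45
position: [0.6519, 0.1162, 0.0851]
tool_rot: [[0.178, -0.392, 0.903], [-0.08, -0.92, -0.383], [0.981, -0.004, -0.196]]
contact_force: [-0.8, 0.1, -0.1]
gripper_width: 0.0001
```

Emit:
drive_tool:
  moves:
    - [0, 0, 0, 6, 0, -1.2, -1]
    - [0, 0, 0, 6, 0, -1.2, -1]
    - [0, 0, 0, 0, 0, 0, -1]

```text
time_s: 19.75
position: [0.6497, 0.1177, 0.0964]
tool_rot: [[0.181, -0.389, 0.903], [-0.079, -0.921, -0.381], [0.98, -0.002, -0.197]]
contact_force: [-0.5, 0.3, -0.4]
gripper_width: 0.0003
```

Emit:
drive_tool:
  moves:
    - [0, 0, 0, 6, 0, -1.2, -1]
    - [0, 0, 0, 0, 0, 0, -1]

```text
time_s: 19.95
position: [0.6499, 0.1176, 0.1024]
tool_rot: [[0.181, -0.389, 0.903], [-0.079, -0.921, -0.381], [0.98, -0.002, -0.197]]
contact_force: [-0.2, 0.1, 0.3]
gripper_width: -0.0001
```

```bash
python3 -c "
from hp import *
rep('in3.png')
import lipz;lipz.lipz()"
```

```text
[[  2.3   4.5 119.4]
 [  0.3   4.7 116.6]
 [ -0.6  21.1 125.8]
 [ -1.7  17.8 128.5]
 [ -3.7  23.8 125.7]
 [ -4.7   7.7 113.5]
 [ -5.3  32.  129.3]
 [ -5.4  52.  129.5]
 [ -6.2  54.6 131.3]
 [ -6.9  23.7 125.7]]
tcp hood 63.23375565533866 0.4301581745011121 101.98938327315294 [ 0.3  0.4  2.2  4.   1.  -2. ] [-0.5 -0.7 -0.4] 20.0
0 63.23375565533866 0.4301581745011121 101.98938327315294
-42 23.608635398068856 11.575980142708 110.30162612881617
lip top z 142.6300158799106 622 right 142.80832352776508 left 142.4695559389191
ptr n 13 [  22.4 -119.3  252.5]
```

View pics/in3.png

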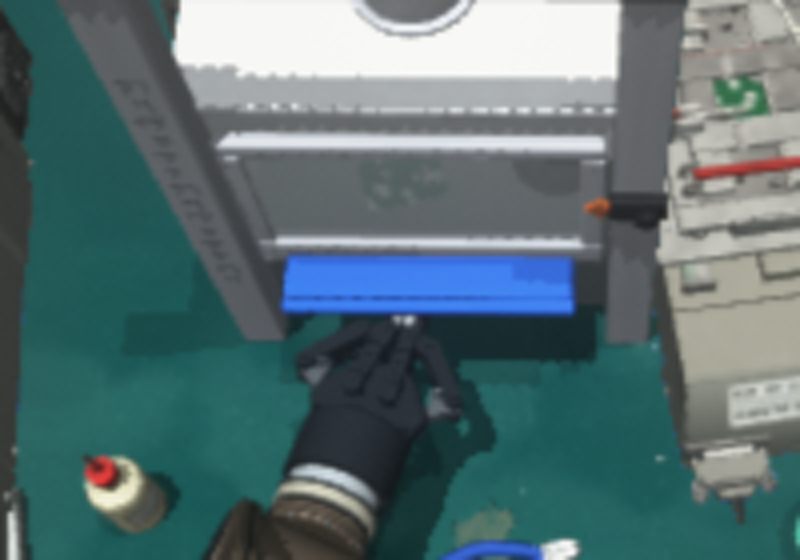

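Emit:
drive_tool:
  moves:
    - [0, 0, 0, -1, 0, -6, -1]
    - [0, 0, 0, 6, 0, -1.2, -1]
    - [0, 0, 0, 6, 0, -1.2, -1]
    - [0, 0, 0, 6, 0, -1.2, -1]
    - [0, 0, 0, 6, 0, -1.2, -1]
    - [0, 0, 0, 0, 0, 0, -1]

```text
time_s: 20.65
position: [0.644, 0.1195, 0.1269]
tool_rot: [[0.181, -0.39, 0.903], [-0.079, -0.921, -0.382], [0.98, -0.002, -0.198]]
contact_force: [-2.3, 0.8, -2.0]
gripper_width: 0.0001
```

```bash
python3 -c "
from hp import *
rep('up3.png')
import lipz;lipz.lipz()"
```

```text
[[ -7.4   7.6 141.3]
 [-10.   26.6 147.2]
 [-11.1  24.3 142.7]
 [-12.2  45.6 152. ]
 [-13.7  56.2 155.4]
 [-14.4  26.  150.1]
 [-15.5  52.6 159.6]
 [-16.3  49.5 161.4]
 [-16.5  19.7 155. ]
 [-17.3  36.2 156.7]]
tcp hood 57.39822877868678 1.6818492148325908 126.8459504938746 [ 0.3  0.3  2.2  4.   0.9 -2. ] [-2.   0.2 -1.8] 20.7
0 57.39822877868678 1.6818492148325908 126.8459504938746
-42 17.776096408747257 12.853680442029246 135.13748778274348
lip top z 162.25318815968092 653 right 162.18882904588537 left 162.33978611273946
ptr n 13 [  22.7 -119.3  252.7]
```

View pics/up3.png

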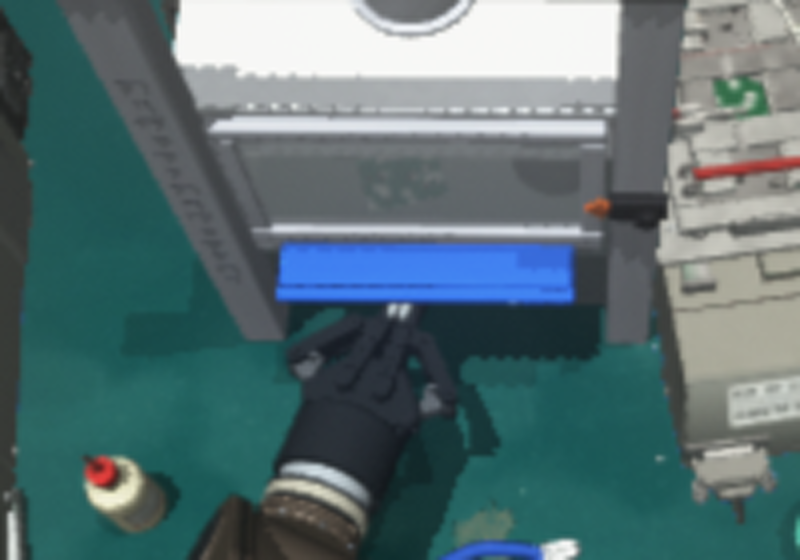

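Window is rising with the fingertips beneath (lip top 162 mm, pointer 252.7). Continuing.

Emit:
drive_tool:
  moves:
    - [0, 0, 0, 6, 0, -1.2, -1]
    - [0, 0, 0, 6, 0, -1.2, -1]
    - [0, 0, 0, 6, 0, -1.2, -1]
    - [0, 0, 0, 6, 0, -1.2, -1]
    - [0, 0, 0, 6, 0, -1.2, -1]
    - [0, 0, 0, 6, 0, -1.2, -1]
    - [0, 0, 0, 6, 0, -1.2, -1]
    - [0, 0, 0, 6, 0, -1.2, -1]
    - [0, 0, 0, 6, 0, -1.2, -1]
    - [0, 0, 0, 6, 0, -1.2, -1]
    - [0, 0, 0, 6, 0, -1.2, -1]
    - [0, 0, 0, 6, 0, -1.2, -1]
    - [0, 0, 0, 0, 0, 0, -1]

```text
time_s: 22.05
position: [0.6447, 0.1193, 0.2015]
tool_rot: [[0.179, -0.39, 0.903], [-0.079, -0.921, -0.382], [0.981, -0.003, -0.196]]
contact_force: [-1.0, 0.7, -1.1]
gripper_width: 0.0003
```

```bash
python3 -c "
from hp import *
rep('up4.png')
import lipz;lipz.lipz()"
```

```text
[[-38.5  69.5 211.7]
 [-39.9  14.7 208.5]
 [-45.9   0.5 215.7]
 [-46.5  93.9 229.8]
 [-47.2  80.8 231.2]
 [-47.6   0.7 213.1]
 [-48.5  -4.2 234.6]
 [-48.9  56.9 235.2]
 [-49.4  15.9 236.5]
 [-49.8  93.5 217.8]]
tcp hood 58.104372271635924 1.4252094499976653 201.4683240781692 [ 0.3  0.1  2.2  4.2  0.8 -2.2] [-0.7 -0.2 -0.3] 22.1
0 58.104372271635924 1.4252094499976653 201.4683240781692
-42 18.47078463561195 12.62810240163315 209.66260251374345
lip top z 236.94841065657283 738 right 236.9712455895845 left 236.7342765428323
ptr n 14 [  22.2 -119.2  254.1]
```

View pics/up4.png

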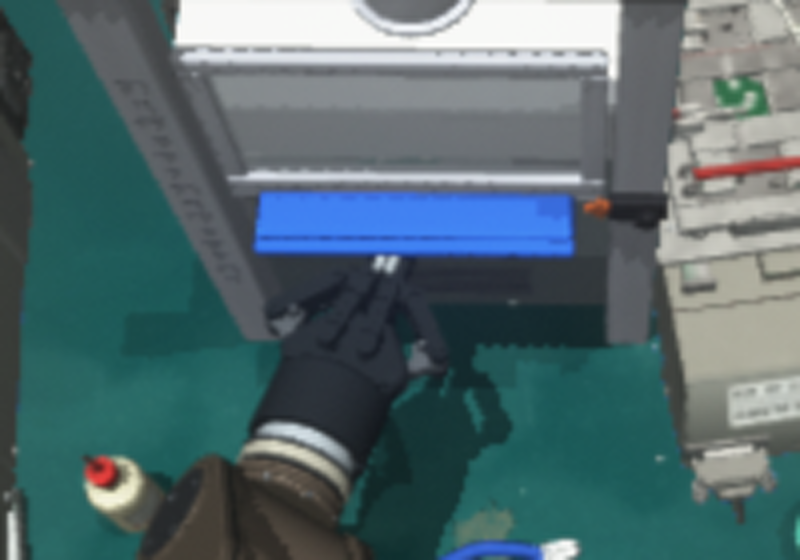

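```bash
cat > pt.py <<'E'
from lipz import *
s,H=lipz()
f=s["frame"].astype(int);T=s["T"];K=s["mtx"]
def inter(u,v,x=26.):
    d=T[:3,:3]@np.array([(u-K[0,2])/K[0,0],(v-K[1,2])/K[1,1],1]);c=T[:3,3]
    k=(x/1000-(c-o)@hx)/(d@hx);p=c+k*d;return (p-o)@hy*1000,p[2]*1000
sc=f[...,0]-(f[...,1]+f[...,2])/2
for v in range(156,168): print(v,[int(sc[v,u]) for u in range(252,266)])
w_=np.clip(sc-15,0,None)
vv,uu=np.mgrid[:384,:512]
for u in range(254,263):
    c=w_[156:167,u]
    if c.sum()>10:
        vc=(c*np.arange(156,167)).sum()/c.sum(); print(u,round(vc,2),np.array(inter(u,vc)),"extent",np.array(inter(u,vc-1.5)))
E
python3 pt.py
```

```text
lip top z 236.98936756085297 725 right 236.91565414771821 left 237.20772845697445
ptr n 14 [  22.5 -119.2  252.3]
156 [-8, -8, -8, -6, -6, -6, -7, -7, -7, -7, -6, -5, -6, -6]
157 [-8, -7, -6, -6, -6, -6, -7, -7, -6, -7, -6, -6, -5, -5]
158 [-27, -12, -7, -6, -6, -6, -5, -2, -2, -5, -6, -4, -4, -5]
159 [-67, -33, -12, -7, -6, -2, 2, 35, 32, 14, 0, -4, -3, -4]
160 [-78, -40, -14, -6, 10, 37, 49, 85, 88, 78, 33, -1, -4, -4]
161 [-80, -39, -13, 5, 75, 96, 87, 76, 79, 89, 44, 2, -3, -4]
162 [-86, -42, -13, 3, 61, 66, 57, 56, 59, 57, 23, -1, -4, -3]
163 [-87, -43, -14, -5, 13, 18, 31, 43, 43, 28, 6, -3, -4, -4]
164 [-92, -44, -14, -8, -6, -4, 1, 13, 20, 6, -2, -4, -4, -3]
165 [-96, -45, -14, -9, -8, -7, -6, -4, -2, -5, -6, -5, -5, -4]
166 [-98, -46, -14, -9, -7, -8, -8, -6, -7, -7, -6, -5, -5, -5]
167 [-103, -52, -15, -10, -8, -8, -8, -8, -7, -8, -7, -5, -6, -5]
256 161.43 [-111.5  244.7] extent [-111.4  252.9]
257 161.23 [-114.1  245.8] extent [-114.  254.]
258 161.24 [-116.7  245.8] extent [-116.6  253.9]
259 160.95 [-119.3  247.4] extent [-119.2  255.5]
260 161.04 [-121.9  246.9] extent [-121.8  255.1]
261 161.03 [-124.5  247. ] extent [-124.4  255.1]
262 160.81 [-127.1  248.2] extent [-126.9  256.3]
```

```bash
cat > pt2.py <<'E'
from lipz import *
Hs=[];sc=[]
for i in range(8):
    s=snapshot("top");z=s["z_map"];K=s["mtx"];v,u=np.mgrid[:384,:512]
    Pw=np.stack([(u-K[0,2])*z/K[0,0],(v-K[1,2])*z/K[1,1],z],-1)@s["T"][:3,:3].T+s["T"][:3,3]
    Hs.append(np.stack([(Pw-o)@hx,(Pw-o)@hy,Pw[...,2]],-1)*1000)
    f=s["frame"].astype(int);sc.append(f[...,0]-(f[...,1]+f[...,2])/2)
M=np.median(Hs,0);S=np.mean(sc,0)
for a in range(158,166):
    print(a,[(b,M[a,b].round(1).tolist(),int(S[a,b])) for b in range(255,263) if S[a,b]>8])
np.save("M.npy",M)
# lip right end
for a in range(150,180):
    c=M[a,245:252]; print(a,c[[0,3,5,6]].round(0).tolist(),int(S[a,248])) if S[a,248]<-60 else None
print(read_state()["time_s"])
E
python3 pt2.py
```

```text
158 []
159 [(259, [40.9, -119.5, 230.7], 34), (260, [41.4, -122.2, 229.8], 31), (261, [112.0, -127.6, 100.7], 13)]
160 [(256, [108.7, -112.1, 100.4], 9), (257, [108.5, -115.2, 100.7], 37), (258, [25.4, -116.6, 253.6], 49), (259, [24.1, -119.2, 256.1], 85), (260, [24.0, -121.8, 256.2], 88), (261, [25.5, -124.4, 253.6], 78), (262, [22.1, -126.8, 259.7], 33)]
161 [(256, [24.6, -111.4, 249.6], 74), (257, [23.6, -114.0, 251.5], 96), (258, [22.4, -116.6, 253.8], 87), (259, [22.1, -119.2, 254.3], 76), (260, [21.9, -121.8, 254.7], 78), (261, [21.9, -124.3, 254.7], 89), (262, [21.1, -126.9, 256.2], 44)]
162 [(256, [22.5, -111.5, 248.1], 61), (257, [21.4, -114.0, 250.1], 66), (258, [22.1, -116.7, 248.9], 58), (259, [22.4, -119.3, 248.4], 55), (260, [22.3, -121.9, 248.6], 59), (261, [22.3, -124.5, 248.5], 57), (262, [20.8, -127.0, 251.2], 23)]
163 [(256, [98.2, -112.1, 100.3], 12), (257, [98.1, -115.2, 100.6], 18), (258, [21.5, -116.7, 244.5], 30), (259, [22.2, -119.3, 243.1], 44), (260, [22.0, -121.9, 243.6], 43), (261, [22.4, -124.6, 242.8], 27)]
164 [(259, [94.8, -121.4, 100.4], 12), (260, [
[... 790 characters left out ...]
[17.0, -98.0, 236.0]] -120
167 [[14.0, -83.0, 237.0], [14.0, -91.0, 237.0], [14.0, -96.0, 237.0], [14.0, -98.0, 237.0]] -120
168 [[10.0, -83.0, 238.0], [11.0, -91.0, 237.0], [11.0, -96.0, 236.0], [10.0, -98.0, 238.0]] -120
169 [[8.0, -83.0, 236.0], [8.0, -91.0, 236.0], [8.0, -96.0, 236.0], [8.0, -98.0, 236.0]] -113
170 [[7.0, -83.0, 233.0], [7.0, -91.0, 233.0], [6.0, -96.0, 234.0], [7.0, -98.0, 232.0]] -105
171 [[4.0, -83.0, 233.0], [4.0, -91.0, 233.0], [4.0, -96.0, 233.0], [4.0, -98.0, 233.0]] -118
172 [[1.0, -83.0, 233.0], [1.0, -91.0, 234.0], [1.0, -96.0, 233.0], [1.0, -98.0, 233.0]] -118
173 [[-1.0, -83.0, 231.0], [-2.0, -91.0, 232.0], [-1.0, -96.0, 232.0], [-0.0, -98.0, 230.0]] -95
22.6
```

The averaged depth shows the arrow's front face spanning z 243–256, with its tip column at 248–250, so the tip is at about 249 mm. The lip top is at 237. I'll raise it 12 mm.

Emit:
drive_tool:
  moves:
    - [0, 0, 0, 4, 0, -0.8, -1]
    - [0, 0, 0, 4, 0, -0.8, -1]
    - [0, 0, 0, 3, 0, -0.6, -1]
    - [0, 0, 0, 0, 0, 0, -1]
    - [0, 0, 0, 0, 0, 0, -1]

```text
time_s: 23.1
position: [0.6442, 0.1192, 0.2108]
tool_rot: [[0.182, -0.39, 0.903], [-0.079, -0.921, -0.382], [0.98, -0.002, -0.198]]
contact_force: [-1.0, 0.2, -1.9]
gripper_width: -0.0002
```

```bash
python3 pt2.py | head -8; python3 -c "
from lipz import *
s,H=lipz();lipz();save(s,'up5.png',(160,125,300,225),5.6)"
```

```text
158 []
159 [(259, [112.3, -121.4, 100.2], 37), (260, [112.5, -124.5, 99.8], 31), (261, [112.7, -127.6, 99.6], 13)]
160 [(256, [108.6, -112.1, 100.5], 11), (257, [108.2, -115.2, 101.2], 41), (258, [25.0, -116.6, 254.4], 54), (259, [23.8, -119.2, 256.7], 88), (260, [24.0, -121.7, 256.3], 90), (261, [25.0, -124.4, 254.4], 78), (262, [23.2, -126.9, 257.7], 33)]
161 [(256, [25.0, -111.5, 248.9], 76), (257, [24.4, -114.0, 250.1], 97), (258, [22.6, -116.6, 253.5], 88), (259, [22.1, -119.2, 254.3], 77), (260, [22.4, -121.8, 253.9], 79), (261, [21.2, -124.3, 256.0], 90), (262, [20.6, -126.9, 257.1], 45)]
162 [(256, [22.6, -111.5, 248.0], 61), (257, [22.4, -114.1, 248.4], 67), (258, [22.4, -116.7, 248.3], 58), (259, [22.7, -119.3, 247.7], 56), (260, [21.6, -121.8, 249.8], 60), (261, [22.4, -124.5, 248.3], 58), (262, [20.5, -127.0, 251.9], 23)]
163 [(256, [97.8, -112.1, 101.2], 12), (257, [98.4, -115.2, 100.1], 18), (258, [22.2, -116.7, 243.2], 31), (259, [22.2, -119.3, 243.1], 44), (260, [21.8, -121.9, 244.0], 43), (261, [21.8, -124.5, 243.9], 28)]
164 [(259, [94.3, -121.3, 101.3], 13), (260, [94.3, -124.4, 101.3], 20)]
165 []
lip top z 246.38754882927716 739 right 246.31291643021768 left 246.4190305704781
ptr n 14 [  22.8 -119.2  252.4]
lip top z 246.2217320990169 727 right 246.18622418256518 left 245.98843469741604
ptr n 14 [  22.7 -119.2  251.2]
```

View pics/up5.png

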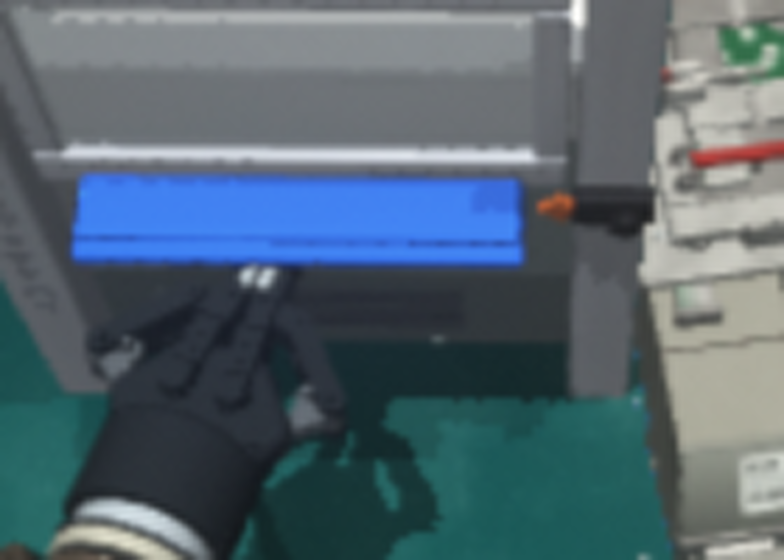

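Emit:
drive_tool:
  moves:
    - [0, 0, 0, 3, 0, -0.6, -1]
    - [0, 0, 0, 0, 0, 0, -1]
    - [0, 0, 0, 0, 0, 0, -1]
    - [0, 0, 0, 0, 0, 0, -1]

```text
time_s: 24.0
position: [0.6443, 0.1193, 0.2138]
tool_rot: [[0.182, -0.39, 0.903], [-0.079, -0.921, -0.382], [0.98, -0.002, -0.198]]
contact_force: [-1.6, -1.7, -2.2]
gripper_width: 0.0001
```

```bash
python3 -c "
from lipz import *
s,H=lipz();lipz();lipz()"
```

```text
lip top z 249.39641851081845 760 right 249.32801118980174 left 249.43445276506387
ptr n 14 [  22.4 -119.2  251.4]
lip top z 249.2509272148324 754 right 249.45097736962362 left 249.12793628940005
ptr n 14 [  22.8 -119.3  252.1]
lip top z 249.22570041381863 762 right 249.11573363825877 left 249.16996318719342
ptr n 14 [  22.7 -119.2  251.7]
```

Level at about 249.3. Now lower straight down and withdraw.

Emit:
drive_tool:
  moves:
    - [0, 0, 0, -3, 0, 0.6, -1]
    - [0, 0, 0, -6, 0, 1.2, -1]
    - [0, 0, 0, -8, 0, 1.6, -1]
    - [0, 0, 0, -10, 0, 2, -1]
    - [0, 0, 0, -5, 0, -15, -1]
    - [0, 0, 0, -4, 0, -20, -1]
    - [0, 0, 0, -4, 0, -25, -1]
    - [0, 0, 0, -4, 0, -25, -1]
    - [0, 0, 0, 0, 0, -10, -1]
    - [0, 0, 0, 0, 0, 0, -1]
    - [0, 0, 0, 0, 0, 0, -1]

```text
time_s: 25.25
position: [0.5558, 0.1572, 0.1889]
tool_rot: [[0.181, -0.389, 0.903], [-0.079, -0.921, -0.381], [0.98, -0.002, -0.198]]
contact_force: [0.3, 0.3, -0.4]
gripper_width: 0.0
```

```bash
python3 pt2.py | sed -n 3,6p; python3 -c "
from lipz import *
s,H=lipz();lipz();save(s,'end.png',None,1.5);st=read_state();print(st['position'],st['contact_force'],st['joint_velocities'],st['time_s'])"
```

```text
160 [(256, [108.9, -112.2, 100.0], 11), (257, [108.7, -115.2, 100.3], 41), (258, [25.5, -116.6, 253.5], 53), (259, [23.8, -119.2, 256.6], 87), (260, [23.5, -121.7, 257.1], 89), (261, [25.0, -124.4, 254.5], 78), (262, [22.6, -126.9, 258.8], 32)]
161 [(256, [25.0, -111.5, 248.8], 75), (257, [23.5, -114.0, 251.7], 96), (258, [22.8, -116.6, 253.0], 87), (259, [21.5, -119.2, 255.4], 76), (260, [21.7, -121.8, 255.2], 78), (261, [22.2, -124.4, 254.1], 89), (262, [21.1, -126.9, 256.1], 44)]
162 [(256, [21.6, -111.4, 249.7], 60), (257, [22.2, -114.1, 248.7], 66), (258, [22.0, -116.6, 249.1], 57), (259, [22.0, -119.2, 249.0], 55), (260, [22.4, -121.9, 248.4], 58), (261, [22.2, -124.5, 248.7], 56), (262, [20.4, -127.0, 252.1], 22)]
163 [(256, [99.2, -112.2, 98.5], 12), (257, [98.2, -115.2, 100.5], 18), (258, [22.1, -116.7, 243.3], 31), (259, [22.3, -119.3, 243.0], 43), (260, [21.6, -121.9, 244.2], 42), (261, [22.2, -124.6, 243.3], 27)]
lip top z 249.28286996798215 748 right 249.3406410792509 left 249.15724019597263
ptr n 14 [  22.6 -119.2  252. ]
lip top z 249.2840647930885 754 right 249.434330034406 left 249.26949819589413
ptr n 14 [  22.6 -119.2  251.1]
[0.6 0.2 0.2] [-0.4  0.1  0. ] [ 0. -0.  0. -0.  0.  0.] 25.75
```

View pics/end.png

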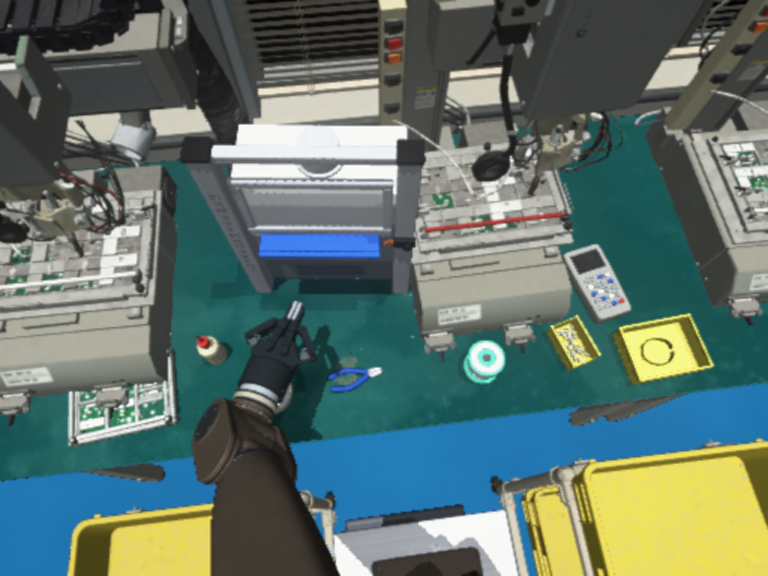

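The window stands with the lip top at 249.3 mm against a pointer tip of about 249 mm. The hand is clear, the contact force is near zero, and the bystanders in view are at their original pixels. I'm handing in.

```bash
python3 -c "
from bench import *
print(job_done())"
```

```text
the job is handed in; nothing more can be done
None
```

The sliding window is up, with the lip's top level with the pointer tip, and I've handed the job in; it reported no verdict. I pushed the window up with shut fingertips beneath the blue lip, lowered the hand and drew it back.

**Last checks**
- **Height:** the lip top measured 249.3 mm, the same before and after the hand left. The pointer tip measured about 249 mm, taken as the middle of the arrow's visible face. A plain median over the orange pixels reads 251–252 mm. A sight-line estimate made partway up gave about 245 mm, but it depends on the hood's exact position. All of these lie within the 6 mm tolerance.
- **Pointer:** it shows at the same pixels as at the start.
- **Hand:** the contact force is about 0 N and the hand is clear of everything in view.
- **Bystanders:** the bottle, nippers, reel and bin are where they were. The tape is mostly hidden behind the arm in the last picture, but it was in place in an earlier one and no contact was felt after that.

**What went wrong on the way**
- **Failed tries:** the first tries at going in under the lip, with the hand turned and tilted downward, brought the gripper's linkage against the lip. Up to about 8 N pressed on its front, and friction lifted the window about 5 mm. I backed out, swung the forearm round and came in almost level.
- **TCP mismatch:** the camera showed the shut fingertips about 42 mm short of the reported TCP. I steered by the camera, and the contacts agreed with it.

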